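# Strip and drain a filter block

## Robot

A 7-joint arm with a two-finger parallel gripper is mounted at the origin on the work surface. World frame = base frame: x ahead of the robot, y to its left, z up, the work surface at z = 0. Lengths are in m, angles in rad, forces in N, time in s.
With the tool pointing down it reaches from about 0.425 to 0.925 m from the base axis. Payload 6.8 kg.
Tool frame: the origin (TCP) lies at the very end of the fingers, on their centre line; the grasp point (between the pads) lies 19 mm behind it; x points along the fingers, y is the direction in which the jaws open and shut, and the axes are right-handed (so a half turn about x gives the same grasp; the last joint's range is limited). The gripper opens to 85 mm and grips with 20 to 120 N. Pads are 22 mm wide; open, the fingers measure 114 mm over their backs; the gripper's body (76 mm by 85 mm) begins 54 mm behind the grasp point. The pads swing forward as they close: fully open they stand 13 mm farther back than shut.
Start: joints at [-1.426, 0.477, 0.022, 1.555, -0.011, 1.109, -0.083], TCP at [0.169, 0.654, 0.197] pointing down, gripper open.
Joint ranges: [-2.96, 2.96], [-0.34, 2.1], [-1.41, 1.46], [0.24, 2.44], [-1.37, 4.51], [0.17, 1.92], [-2.96, 2.96]. Speed limits (rad/s): [2.39, 2.39, 3.14, 3.14, 3.14, 3.14, 3.14].

## Interface

Orientations are given as [roll, pitch, yaw] about the fixed x, y, z axes, in that order (R = Rz(yaw) Ry(pitch) Rx(roll)).
In Python, from cell import read_state, viewer, job_done gives the robot as it stands.
- The arm moves only by the tool send_rows, never from a script. Its argument "deltas" is a list of rows, each an object with "claw": the finger opening in mm, from 0 to 85.4; "delta_pos": the shift along the tool's x, y, z in mm, a list of three; "angular": the turn, a rotation vector about the tool's x, y, z in rad, a list of three. In form: [{"claw": claw, "delta_pos": [tx, ty, tz], "angular": [rx, ry, rz]}, ...]. A call has 1 to 20 rows; each row is the pose to reach, as a shift and turn from the pose commanded when the call began, along the tool's axes at that moment; what a row does not reach only later rows make up. A row lasts 1/8 s, in which the tool goes at most 62.5 mm and 10.7 degrees, less where a joint would pass 70% of its speed; a pose out of reach is approached as far as the arm can. A call with a gripper value outside its range is refused whole. The fingers move at their own pace and stop on an object; "newtons" is the grip in N (left out, the last holds). Time passes only in rows, so rows that repeat a pose let the fingers close. It gives the time, the measured TCP pose, the force and the opening at its end, in the units of the state.
- read_state(): the state, without advancing time (a new reading comes with each control period).
- viewer.camera(name): name is "scene" or "side" or "wrist"; returns a dict with "image" (384x512x3 uint8, red, green, blue), "fx", "fy", "cx", "cy" (pixels), "k1" (the pictures are not rectified: a ray, as slopes to the right and down, at radius r is drawn at 1 + k1 r^2 times it, then the intrinsics apply), "world_from_camera" (4x4, takes a point from camera to world coordinates). Camera axes: x right, y down, z forward; pixel columns grow to the right and rows downward; lengths in m; the calibration is good to about 2 mm. A picture is of the moment at which its call begins. There is no depth.
- job_done(): hands the job in, once; it reports no verdict.
The state is a dict: "time": time; "joint_pos": joint angles; "joint_vel": joint speeds; "joint_torque": joint torques, N m; "ee_pos": TCP position; "orientation": TCP orientation; "force": force on the tool from outside, world axes, zero at the start; "torque": the same for the moment, N m; "width": finger opening in m.
Only numpy, scipy, OpenCV 4.12 (cv2) and the standard library are available. Lean on these libraries where they do the work, as an engineer would, in place of code of your own. Each camera call takes 0.05 s, during which the arm holds its last target.

## Task

Strip the filter block: with the puller's hook, not the fingers, draw every strainer up out of its bore by its wire loop and stand it upright on the floor of the parts tray; when all are out, slide the puller edgewise back into the slot of its stand, fully home with its collar resting on the plate. Put every square bowl lying on the bench upside down over a drying peg of its own, resting on the peg, at any time; leave everything else on the bench where it is.

Things in the scene. Friction and masses are not known exactly. Their poses are not given: they have to be found in the camera images.
- block: Aluminium filter block, fixed, 80 x 204 mm in plan and 125 mm high. Origin: centre of its underside; z up, y along the row of three vertical round bores (48 mm wide, 117 mm deep, so their floor is 8 mm above the bench; 64 mm apart).
- bore0 (a point): Centre of the mouth of bore 0 in the block's top face (y = -64 mm along the block).
- bore1 (a point): Centre of the mouth of bore 1 in the block's top face (y = 0 mm along the block).
- bore2 (a point): Centre of the mouth of bore 2 in the block's top face (y = +64 mm along the block).
- strainer0: Loose strainer, 90 g (varies; None if absent): dark round body 40 mm wide, 24 mm high, brass band and brass top; on it a 4 mm wire loop in its x-z plane, legs 24 mm apart rising 14 mm, then sloping to a peak (wire centre 52 mm above the underside, 54 mm high in all). Origin: centre of underside, z up, y square to the loop. Starts on a bore's floor, loop 63 mm below the mouth.
- strainer1: Loose strainer, 90 g (varies; None if absent): dark round body 40 mm wide, 24 mm high, brass band and brass top; on it a 4 mm wire loop in its x-z plane, legs 24 mm apart rising 14 mm, then sloping to a peak (wire centre 52 mm above the underside, 54 mm high in all). Origin: centre of underside, z up, y square to the loop. Starts on a bore's floor, loop 63 mm below the mouth.
- strainer2: Loose strainer, 90 g (varies; None if absent): dark round body 40 mm wide, 24 mm high, brass band and brass top; on it a 4 mm wire loop in its x-z plane, legs 24 mm apart rising 14 mm, then sloping to a peak (wire centre 52 mm above the underside, 54 mm high in all). Origin: centre of underside, z up, y square to the loop. Starts on a bore's floor, loop 63 mm below the mouth.
- puller: Loose hook tool, 120 g, starts upright in the stand. Origin: foot of its 4.4 mm rod, which runs up z. At the foot a finger points to +y, sloping up: its tip ends 13 mm from the rod's axis and 8 mm up. Flat neck z 88 to 118 mm, 20 mm wide (x), 6 thick (y); collar 30 x 34 mm, z 118 to 122; black handle z 122 to 168, 24 (x) x 22 (y) mm: grip across y near z 148.
- stand: Fixed grey stand. Origin on the bench below the slot's home place, z up. Level plate, 80 mm wide, 10 thick, top at 136 mm, has a 10 mm wide slot along x, open at x = -45 mm, closed at +12 mm. The puller's neck goes in along +x, puller x along stand x; collar rests on the plate: home, the puller's origin is at (0, 0, 18 mm), x within a few mm. Post behind, foot 8 mm thick.
- tray: Fixed open steel parts tray, 130 (x) x 200 (y) mm, walls 4 mm thick and 26 mm high, floor 4 mm thick. Origin: centre of its underside.
- rack: Fixed drying rack: wooden board 80 x 210 mm, 12 mm thick, with two upright white pegs, 24 mm in diameter, 90 mm tall above the board, 120 mm apart along its y. Origin: centre of the board's underside.
- peg0 (a point): Centre of the top of the peg at the rack's -y end (102 mm above the bench).
- peg1 (a point): Centre of the top of the peg at the rack's +y end (102 mm above the bench).
- bowl0: Loose square aluminium bowl, 110 g (varies; None if absent): 50 x 50 mm, 76 mm long, open at one end, walls 3.5 mm, 5 mm brass plug on the closed end. Starts lying on a side. Origin: centre of that side; x along its length to the mouth (38 mm away; closed end at -38), its centre line at z = 25 mm. Upside down on a peg its inner floor rests on the peg's top and x points down.
- bowl1: Loose square aluminium bowl, 110 g (varies; None if absent): 50 x 50 mm, 76 mm long, open at one end, walls 3.5 mm, 5 mm brass plug on the closed end. Starts lying on a side. Origin: centre of that side; x along its length to the mouth (38 mm away; closed end at -38), its centre line at z = 25 mm. Upside down on a peg its inner floor rests on the peg's top and x points down.
- bowl0_floor (a point): Centre of the inner floor (closed end, inside) of bowl 0, 72.5 mm inside the mouth.
- bowl1_floor (a point): Centre of the inner floor (closed end, inside) of bowl 1, 72.5 mm inside the mouth.
- oil: Bystander: white bottle, 56 mm wide, 130 mm tall; origin under its centre.
- wrench: Bystander: wrench lying on the bench.
- bearing: Bystander: steel ring 40 mm wide, 14 mm high; origin under its centre.
- driver: Bystander: screwdriver lying on the bench.
- jar: Bystander: glass jar 60 mm wide, 75 mm high; origin under its centre.
- brush: Bystander: brush lying on the bench.
Not all that is in view belongs to the job. What is shaped like the bowl0 but orange is not meant.

How it is judged:
By the outcome, as a careful person would: the job done as asked, in the order asked, and still so for the second after the job is handed in, with the robot touching nothing.
Of strainer0, strainer1, strainer2 only 2 to 3 are there at a start; the rules pass over those that are not, and their reading is None.
Of bowl0, bowl1 only 1 to 2 are there at a start; the rules pass over those that are not, and their reading is None.
At some moment in a run one of bowl0, bowl1 may be knocked a few centimetres aside while the robot is not near it.
It also fails if it takes over 210 s, if anything falls off the work surface, if the arm or the gripper's body presses on something with over 40 N, if the wrist force passes 120 N, or if a joint passes its speed limit or range.

## Working session

There is one attempt and no reset: what is moved stays moved. The work goes in short steps, Python scripts to look and compute and a tool call to move; the robot and the scene stay as the last step left them, time stands still between calls to the robot, and variables do not carry over. Pictures are saved under pics/ and viewed, and the job is handed in when it is done.

Besides the shell and the picture viewer there is one more tool, called after "Request:" in YAML: its name, and indented under it one key for each argument. send_rows: Moves the arm, as the interface text tells. Its arguments: {"type":"object","properties":{"deltas":{"type":"array","items":{"type":"object","properties":{"claw":{"type":"number"},"delta_pos":{"type":"array","items":{"type":"number"}},"angular":{"type":"array","items":{"type":"number"}}}}},"newtons":{"type":"number"}},"required":["deltas"]}

```bash
ls; mkdir -p pics
python3 - <<'E'
from cell import read_state, viewer
import cv2
s=read_state()
print({k:(s[k] if k in('time','ee_pos','orientation','width','force') else None) for k in s})
for n in("scene","side","wrist"):
    c=viewer.camera(n)
    cv2.imwrite(f"pics/{n}0.png",c["image"][:,:,::-1])
    print(n,c["fx"],c["fy"],c["cx"],c["cy"],c["k1"]);print(c["world_from_camera"])
E
```

```text
pics
{'time': 0.0, 'joint_pos': None, 'joint_vel': None, 'joint_torque': None, 'ee_pos': array([0.16868656, 0.65289281, 0.19640144]), 'orientation': array([-1.49444858,  1.56890951, -1.74724254]), 'force': array([ 0.24119331, -0.10558521, -0.74379005]), 'torque': None, 'width': 0.08559711542952461}
scene 366.7886309813759 366.7886309813759 249.90216319098812 194.61607984930743 -0.05518841143760294
[[ 0.44035002  0.67720927 -0.58947389  1.18458424]
 [ 0.89777366 -0.33922834  0.28093877 -0.34227985]
 [-0.0097119  -0.65292552 -0.75735985  0.95244778]
 [ 0.          0.          0.          1.        ]]
side 353.18944590645475 353.18944590645475 256.81387599280595 194.08046699865542 -0.07443287706599501
[[-0.99978255 -0.01799954  0.01052916  0.51502798]
 [-0.02061824  0.77771452 -0.6282794   0.56862195]
 [ 0.00312006 -0.62835988 -0.77791653  0.86814492]
 [ 0.          0.          0.          1.        ]]
wrist 293.4270948528572 293.4270948528572 258.11614819244585 190.84580392206658 -0.018352644151320725
[[ 2.49310684e-01  9.29863733e-01  2.70550588e-01  1.00217202e-01]
 [ 9.68423318e-01 -2.39188008e-01 -7.03233577e-02  6.70591207e-01]
 [-6.78683850e-04  2.79539862e-01 -9.60133847e-01  3.73413907e-01]
 [ 0.00000000e+00  0.00000000e+00  0.00000000e+00  1.00000000e+00]]
```

View pics/scene0.png

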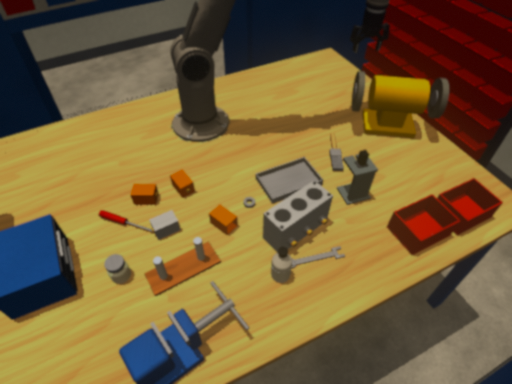

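View pics/side0.png

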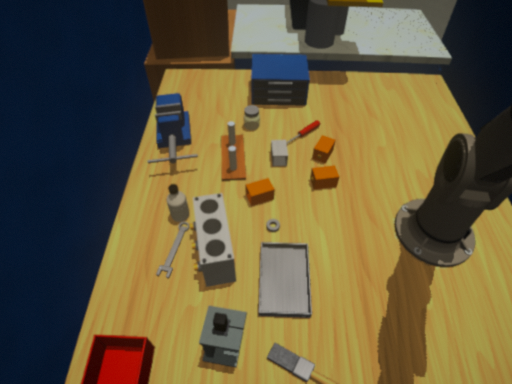

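View pics/wrist0.png

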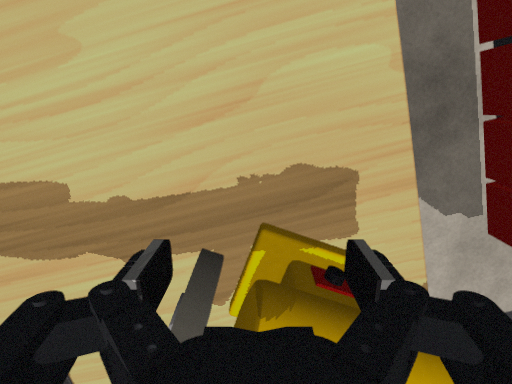

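```bash
cat > h.py <<'E'
from cell import read_state, viewer
import numpy as np, cv2
from scipy.spatial.transform import Rotation as R
from scipy.optimize import least_squares
def save(c,name,crop=None,k=1):
    im=c["image"][:,:,::-1]
    if crop is not None: x0,y0,x1,y1=crop; im=im[y0:y1,x0:x1]
    if k!=1: im=cv2.resize(im,None,fx=k,fy=k,interpolation=cv2.INTER_CUBIC)
    cv2.imwrite("pics/%s.png"%name,im)
def proj(c,P):
    P=np.atleast_2d(P); W=np.linalg.inv(c["world_from_camera"])
    q=P@W[:3,:3].T+W[:3,3]; s=q[:,:2]/q[:,2:]; r2=(s**2).sum(1,keepdims=True)
    s=s*(1+c["k1"]*r2); return s*[c["fx"],c["fy"]]+[c["cx"],c["cy"]]
def ray(c,uv):
    d=(np.atleast_2d(uv)-[c["cx"],c["cy"]])/[c["fx"],c["fy"]]; s=d.copy()
    for _ in range(30): s=d/(1+c["k1"]*(s**2).sum(1,keepdims=True))
    v=np.c_[s,np.ones(len(s))]@c["world_from_camera"][:3,:3].T
    return c["world_from_camera"][:3,3],v
def onz(c,uv,z):
    o,v=ray(c,uv); return o+v*((z-o[2])/v[:,2:])
def tri(obs):
    A=np.zeros((3,3));b=np.zeros(3)
    for c,uv in obs:
        o,v=ray(c,uv);v=v[0]/np.linalg.norm(v[0]);M=np.eye(3)-np.outer(v,v);A+=M;b+=M@o
    p=np.linalg.solve(A,b); return p
def T():
    s=read_state(); return np.array(s["ee_pos"]),R.from_euler("xyz",s["orientation"])
E
python3 - <<'E'
from h import *
np.set_printoptions(precision=4,suppress=True)
a=viewer.camera("scene");b=viewer.camera("side")
import pickle;pickle.dump((a,b),open("cams.pkl","wb"))
save(a,"sc1",(90,150,290,300),4);save(a,"sc2",(230,140,390,290),4)
save(b,"si1",(190,100,350,220),4);save(b,"si2",(150,180,330,375),4)
E
```

```text
(no output)
```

View pics/sc1.png

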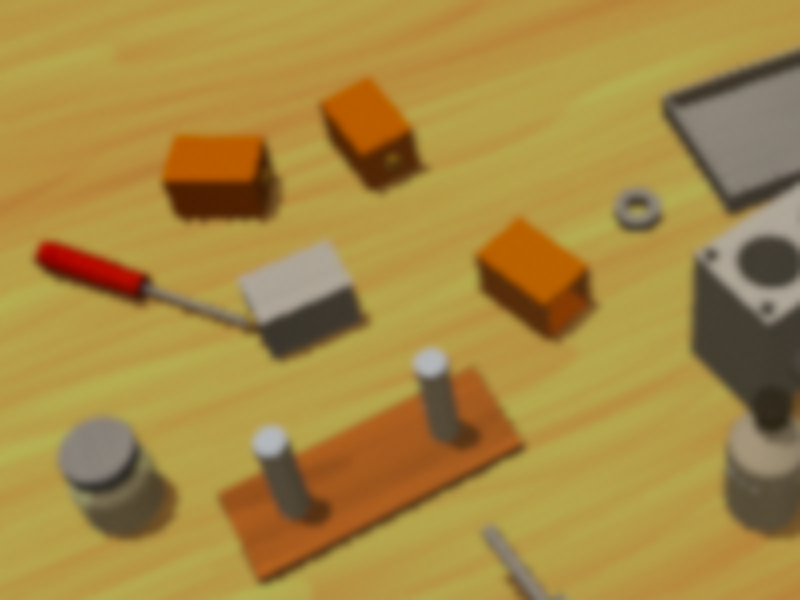

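View pics/sc2.png

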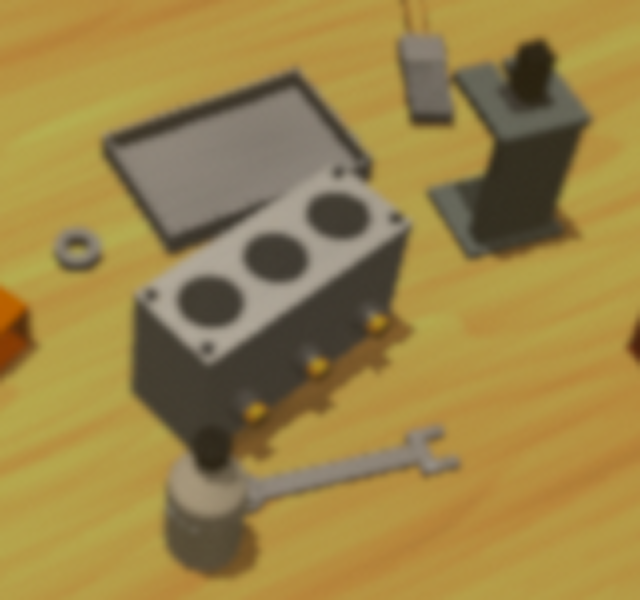

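View pics/si1.png

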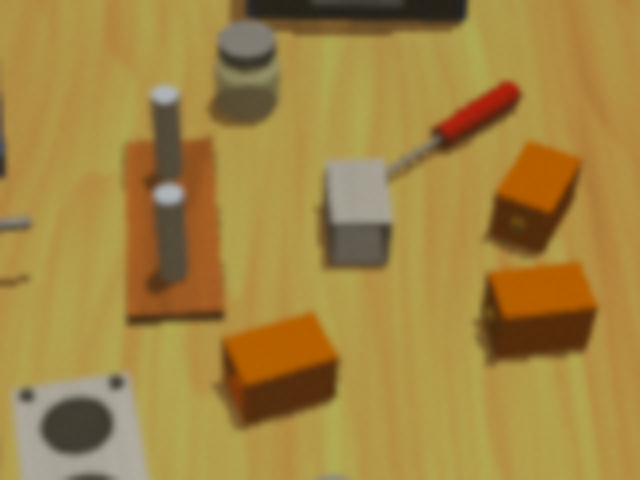

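View pics/si2.png

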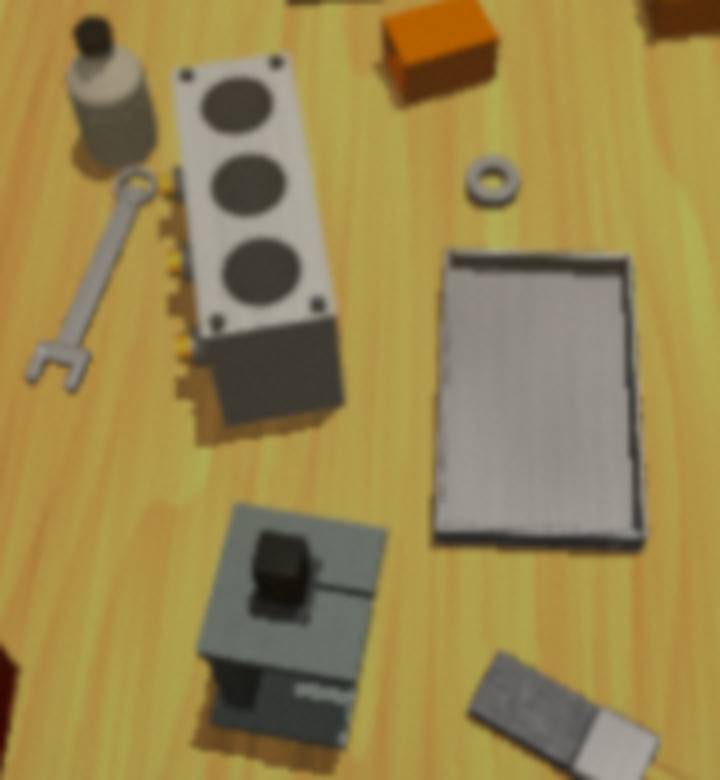

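```bash
cat > m1.py <<'E'
from h import *
import pickle
np.set_printoptions(precision=4,suppress=True)
a,b=pickle.load(open("cams.pkl","rb"))
def cv(l,o): return (np.array(l,float)+.5)/4-.5+o
sc1=(90,150);sc2=(230,140);si1=(190,100);si2=(150,180)
def show(n,z,sc,so,si,sio):
    for c,l,o,nm in((a,sc,so,"scene"),(b,si,sio,"side")):
        if l: 
            P=onz(c,cv(l,o),z); print(n,nm); print(P[:,:2], "lens",np.linalg.norm(np.diff(np.r_[P,P[:1]],axis=0),axis=1), "c",P.mean(0)[:2])
show("block",.125,[(137,292),(340,165),(410,222),(208,362)],sc2,[(173,68),(290,52),(337,315),(200,335)],si2)
show("bores",.125,[(210,300),(275,257),(338,215)],sc2,[(237,105),(249,185),(261,272)],si2)
show("plate",.136,[(455,75),(500,137),(590,120),(543,58)],sc2,[(238,505),(386,527),(352,678),(200,652)],si2)
show("rack",.012,[(220,497),(478,368),(522,445),(262,578)],sc1,[(125,143),(213,140),(223,315),(128,320)],si1)
show("pegs",.102,[(270,440),(430,362)],sc1,[(165,95),(169,194)],si1)
show("bowl",.05,[(240,283),(330,243),(352,290),(268,323)],sc1,[(326,163),(386,160),(390,218),(333,222)],si1)
show("tray",.026,[(105,143),(295,72),(370,163),(172,247)],sc2,[(446,250),(632,252),(644,545),(433,545)],si2)
show("handle",.186,[(535,48)],sc2,[(283,555)],si2)
E
python3 m1.py
```

```text
block scene
[[ 0.6194 -0.0296]
 [ 0.5796  0.1673]
 [ 0.6519  0.1825]
 [ 0.6953 -0.0141]] lens [0.2008 0.0739 0.2013 0.0774] c [0.6366 0.0765]
block side
[[ 0.6971 -0.0188]
 [ 0.6193 -0.0345]
 [ 0.5753  0.165 ]
 [ 0.6548  0.1802]] lens [0.0793 0.2042 0.081  0.2034] c [0.6366 0.073 ]
bores scene
[[0.649  0.0135]
 [0.6358 0.0752]
 [0.6221 0.1383]] lens [0.0631 0.0645 0.1277] c [0.6356 0.0757]
bores side
[[0.6506 0.0113]
 [0.6364 0.0742]
 [0.6229 0.1369]] lens [0.0645 0.0642 0.1286] c [0.6366 0.0742]
plate scene
[[0.5456 0.2971]
 [0.6182 0.2875]
 [0.6348 0.3622]
 [0.5612 0.3734]] lens [0.0732 0.0766 0.0744 0.0779] c [0.5899 0.3301]
plate side
[[0.6205 0.2866]
 [0.541  0.2967]
 [0.5549 0.3745]
 [0.632  0.364 ]] lens [0.0801 0.0791 0.0778 0.0782] c [0.5871 0.3304]
rack scene
[[ 0.5874 -0.3973]
 [ 0.5671 -0.1884]
 [ 0.6441 -0.1848]
 [ 0.6617 -0.3883]] lens [0.2098 0.0771 0.2042 0.0748] c [ 0.6151 -0.2897]
rack side
[[ 0.6619 -0.3922]
 [ 0.5827 -0.3979]
 [ 0.5649 -0.1872]
 [ 0.6413 -0.1801]] lens [0.0794 0.2114 0.0767 0.2131] c [ 0.6127 -0.2894]
pegs scene
[[ 0.6177 -0.3499]
 [ 0.6068 -0.2312]] lens [0.1192 0.1192] c [ 0.6122 -0.2906]
pegs side
[[ 0.6182 -0.3515]
 [ 0.607  -0.2327]] lens [0.1194 0.1194] c [ 0.6126 -0.2921]
bowl scene
[[ 0.4378 -0.3305]
 [ 0.4313 -0.2554]
 [ 0.4829 -0.2547]
 [ 0.484  -0.3219]] lens [0.0754 0.0516 0.0672 0.047 ] c [ 0.459  -0.2906]
bowl side
[[ 0.4823 -0.3281]
 [ 0.4311 -0.3332]
 [ 0.4301 -0.2631]
 [ 0.4769 -0.2573]] lens [0.0515 0.0702 0.0472 0.0711] c [ 0.4551 -0.2954]
tray scene
[[0.3932 0.0591]
 [0.3908 0.2546]
 [0.5169 0.2527]
 [0.5232 0.0552]] lens [0.1955 0.126  0.1977 0.1301] c [0.456  0.1554]
tray side
[[0.511  0.0589]
 [0.3823 0.0579]
 [0.3885 0.2641]
 [0.5161 0.2663]] lens [0.1287 0.2063 0.1276 0.2075] c [0.4495 0.1618]
handle scene
[[0.5876 0.3311]] lens [0.] c [0.5876 0.3311]
handle side
[[0.5888 0.3305]] lens [0.] c [0.5888 0.3305]
```

```bash
cat >> h.py <<'E'
np.set_printoptions(precision=4,suppress=True)
def Rdown(yaw):
    "tool down, jaw dir (cos yaw, sin yaw)"
    y=np.array([np.cos(yaw),np.sin(yaw),0]);x=np.array([0,0,-1.]);return R.from_matrix(np.c_[x,y,np.cross(x,y)])
def go(p,Rt):
    "delta in tool axes from measured pose"
    q,Rc=T(); d=Rc.inv().apply(np.array(p)-q)*1000; w=(Rc.inv()*Rt).as_rotvec()
    print("delta mm",np.round(d,1),"ang",np.round(w,4),"rows>=",np.ceil(max(np.linalg.norm(d)/62.5,np.degrees(np.linalg.norm(w))/10.7)))
E
python3 - <<'E'
from h import *
p,r=T();print(p);print(r.as_matrix())
c=viewer.camera("wrist");W=c["world_from_camera"]
print("cam in tool",r.inv().apply(W[:3,3]-p)); print(r.as_matrix().T@W[:3,:3])
for z,n in((-.13,"a"),):
  # candidate: jaws along stand y ; yaw
  for yaw in (np.pi/2-.13,-np.pi/2-.13):
    print(yaw); go([.56,.33,.33],Rdown(yaw))
E
```

```text
[0.1688 0.6533 0.1969]
[[-0.0001  0.2501  0.9682]
 [-0.0008  0.9682 -0.2501]
 [-1.     -0.0008  0.0001]]
cam in tool [-0.1769 -0.0004 -0.0707]
[[-0.001  -0.2794  0.9602]
 [ 1.      0.0005  0.0011]
 [-0.0008  0.9602  0.2794]]
1.4407963267948967
delta mm [-132.8 -215.3  459.7] ang [-0.1228  0.      0.0006] rows>= 9.0
-1.7007963267948965
delta mm [-132.8 -215.3  459.7] ang [ 3.0188  0.0009 -0.    ] rows>= 17.0
```

Request:
send_rows:
  deltas:
    - {"claw": 85, "delta_pos": [-60, 0, 0], "angular": [0, 0, 0]}
    - {"claw": 85, "delta_pos": [-110, -40, 60], "angular": [0, 0, 0]}
    - {"claw": 85, "delta_pos": [-133, -220, 420], "angular": [-0.12, 0, 0]}
    - {"claw": 85, "delta_pos": [-133, -220, 420], "angular": [-0.12, 0, 0]}
    - {"claw": 85, "delta_pos": [-133, -220, 420], "angular": [-0.12, 0, 0]}
    - {"claw": 85, "delta_pos": [-133, -220, 420], "angular": [-0.12, 0, 0]}
    - {"claw": 85, "delta_pos": [-133, -220, 420], "angular": [-0.12, 0, 0]}
    - {"claw": 85, "delta_pos": [-133, -220, 420], "angular": [-0.12, 0, 0]}
    - {"claw": 85, "delta_pos": [-133, -220, 420], "angular": [-0.12, 0, 0]}
    - {"claw": 85, "delta_pos": [-133, -220, 420], "angular": [-0.12, 0, 0]}
    - {"claw": 85, "delta_pos": [-133, -220, 420], "angular": [-0.12, 0, 0]}
    - {"claw": 85, "delta_pos": [-133, -220, 420], "angular": [-0.12, 0, 0]}

```text
time: 1.8
ee_pos: [0.5191, 0.337, 0.3302]
orientation: [2.888, 1.57, 2.758]
force: [-0.4, 0.4, 0.2]
width: 0.0848
```

Run:
```python
from h import *
import pickle
c=viewer.camera("wrist");save(c,"w1",None,1.5);pickle.dump(c,open("w1.pkl","wb"));print(T()[0],T()[1].as_matrix())
go([.52,.33,.33],Rdown(1.44))
```

```text
[0.5192 0.337  0.3302] [[-0.0007  0.1296  0.9916]
 [ 0.0003  0.9916 -0.1296]
 [-1.      0.0002 -0.0007]]
delta mm [ 0.2 -6.8  1.7] ang [ 0.0008 -0.0007 -0.0002] rows>= 1.0
```

View pics/w1.png

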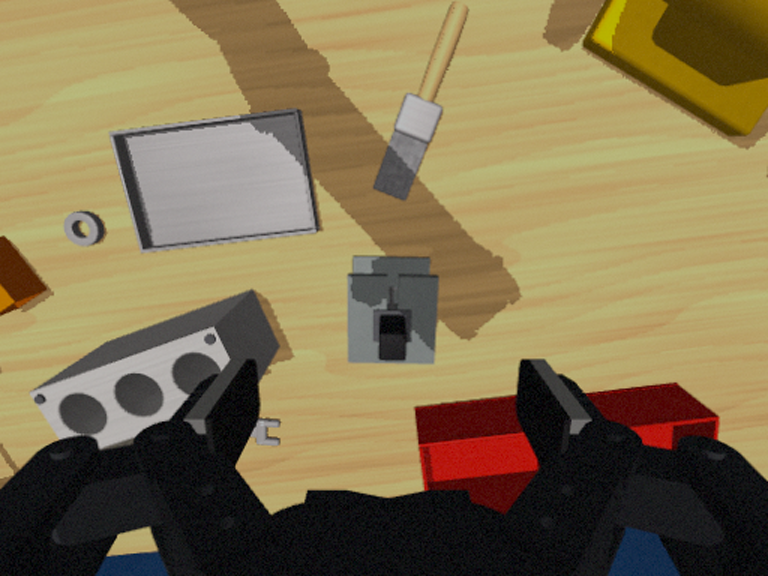

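Run:
```python
from h import *
import pickle
c=pickle.load(open("w1.pkl","rb"))
f=lambda l:(np.array(l,float)+.5)/1.5-.5
P=onz(c,f([(348,275),(438,276),(435,363),(350,361)]),.136);print(P,P.mean(0));print(np.linalg.norm(np.diff(P,axis=0),axis=1))
for e in (P[3]-P[0],P[2]-P[1]): print(np.arctan2(e[1],e[0]))
print(onz(c,f([(393,290)]),.136))
save(c,"w1c",(220,160,310,260),7)
T4=[(111,132),(299,110),(317,231),(143,250)]
Q=onz(c,f(T4),.026);print("tray",Q,Q.mean(0)); e=Q[1]-Q[0];print(np.arctan2(e[1],e[0]))
```

```text
[[0.5412 0.2996 0.136 ]
 [0.5522 0.3773 0.136 ]
 [0.6347 0.3665 0.136 ]
 [0.6225 0.2888 0.136 ]] [0.5877 0.333  0.136 ]
[0.0785 0.0833 0.0786]
-0.13188791808648015
-0.1302253561673573
[[0.5598 0.3368 0.136 ]]
tray [[0.3843 0.0645 0.026 ]
 [0.3895 0.2629 0.026 ]
 [0.5147 0.2598 0.026 ]
 [0.5102 0.063  0.026 ]] [0.4497 0.1625 0.026 ]
1.5443421774080377
```

View pics/w1c.png

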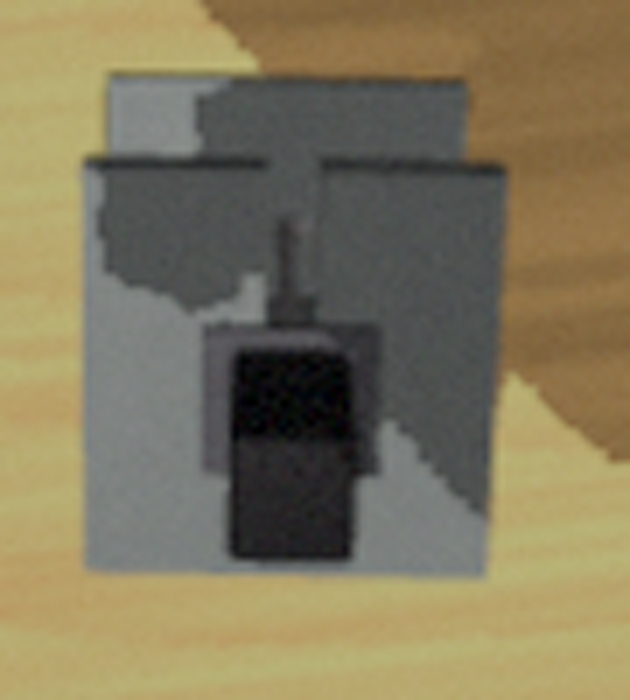

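Run:
```python
from h import *
import pickle
c=pickle.load(open("w1.pkl","rb"))
f=lambda l:(np.array(l,float)+.5)/7-.5+[220,160]
H=onz(c,f([(232,440),(355,440),(352,560),(231,557)]),.186);print(H,H.mean(0),np.linalg.norm(np.diff(H,axis=0),axis=1))
C=onz(c,f([(203,325),(382,325),(380,474),(205,474)]),.140);print(C,C.mean(0),np.linalg.norm(np.diff(C,axis=0),axis=1))
h=.5*(H.mean(0)+C.mean(0)); h[2]=.147; print(h)
go(h+[0,0,.06],Rdown(np.pi/2-.131));go(h,Rdown(np.pi/2-.131))
```

```text
[[0.5791 0.3228 0.186 ]
 [0.5818 0.3433 0.186 ]
 [0.6037 0.3402 0.186 ]
 [0.6004 0.3198 0.186 ]] [0.5912 0.3315 0.186 ] [0.0207 0.0221 0.0207]
[[0.5739 0.3172 0.14  ]
 [0.5782 0.3508 0.14  ]
 [0.6084 0.3469 0.14  ]
 [0.6041 0.3134 0.14  ]] [0.5912 0.3321 0.14  ] [0.0338 0.0304 0.0338]
[0.5912 0.3318 0.147 ]
delta mm [123.2   4.2  72.1] ang [ 0.001  -0.0007 -0.0002] rows>= 3.0
delta mm [183.2   4.2  72.2] ang [ 0.001  -0.0007 -0.0002] rows>= 4.0
```

Request:
send_rows:
  deltas:
    - {"claw": 85, "delta_pos": [50, 4, 60], "angular": [0, 0, 0]}
    - {"claw": 85, "delta_pos": [95, 4, 72], "angular": [0, 0, 0]}
    - {"claw": 85, "delta_pos": [123, 4, 72], "angular": [0, 0, 0]}
    - {"claw": 85, "delta_pos": [160, 4, 72], "angular": [0, 0, 0]}
    - {"claw": 85, "delta_pos": [183, 4, 72], "angular": [0, 0, 0]}
    - {"claw": 85, "delta_pos": [183, 4, 72], "angular": [0, 0, 0]}

```text
time: 2.6
ee_pos: [0.5902, 0.3303, 0.1453]
orientation: [-2.522, 1.566, -2.653]
force: [0.2, 0.1, 0.8]
width: 0.0851
```

Run:
```python
from h import *
import pickle
c=viewer.camera("wrist");save(c,"w2",None,1.5);print(T()[0],T()[1].as_matrix(),read_state()["force"])
```

```text
[0.5915 0.3307 0.1471] [[-0.0013  0.131   0.9914]
 [-0.0005  0.9914 -0.131 ]
 [-1.     -0.0007 -0.0012]] [-0.3495 -0.3605 -0.2401]
```

View pics/w2.png

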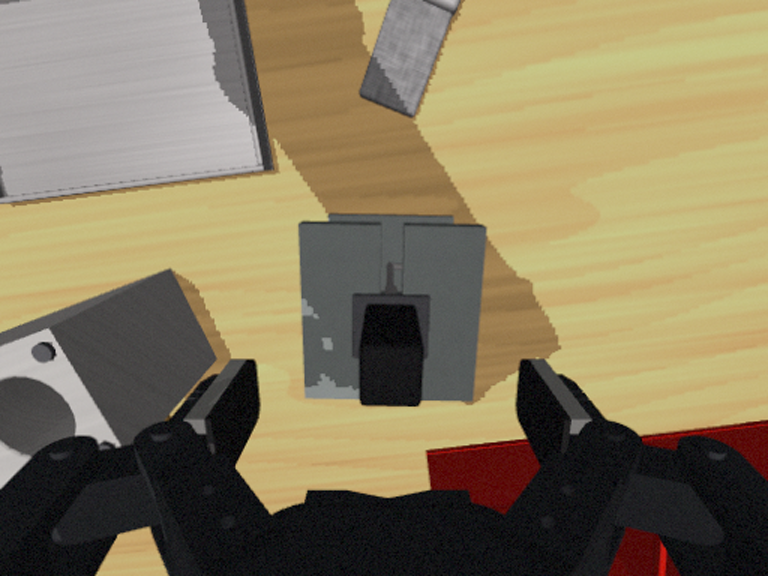

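Request:
send_rows:
  deltas:
    - {"claw": 15, "delta_pos": [0, 0, 0], "angular": [0, 0, 0]}
    - {"claw": 15, "delta_pos": [0, 0, 0], "angular": [0, 0, 0]}
    - {"claw": 15, "delta_pos": [0, 0, 0], "angular": [0, 0, 0]}
    - {"claw": 15, "delta_pos": [0, 0, 0], "angular": [0, 0, 0]}
    - {"claw": 15, "delta_pos": [0, 0, 0], "angular": [0, 0, 0]}
    - {"claw": 15, "delta_pos": [0, 0, 0], "angular": [0, 0, 0]}
    - {"claw": 15, "delta_pos": [0, 0, 0], "angular": [0, 0, 0]}
    - {"claw": 15, "delta_pos": [0, 0, 0], "angular": [0, 0, 0]}
  newtons: 80

```text
time: 3.65
ee_pos: [0.5928, 0.3304, 0.1483]
orientation: [0.872, 1.569, 0.74]
force: [-0.7, 0.6, 5.7]
width: 0.0186
```

Request:
send_rows:
  deltas:
    - {"claw": 15, "delta_pos": [-5, 0, 0], "angular": [0, 0, 0]}
    - {"claw": 15, "delta_pos": [-5, 0, 0], "angular": [0, 0, 0]}
    - {"claw": 15, "delta_pos": [-5, 0, 0], "angular": [0, 0, 0]}

```text
time: 4.03
ee_pos: [0.5921, 0.3297, 0.1519]
orientation: [-2.387, 1.57, -2.52]
force: [-0.2, -0.6, -1.3]
width: 0.0183
```

Run:
```python
from h import *
import pickle
c=viewer.camera("wrist");save(c,"w3",(180,120,340,290),4);s=read_state();print(T()[0],s["force"],s["torque"],s["width"])
```

```text
[0.592  0.3297 0.1519] [ 0.1351 -0.2184 -1.2716] [-0.0077  0.0464 -0.0154] 0.018239755238600927
```

View pics/w3.png

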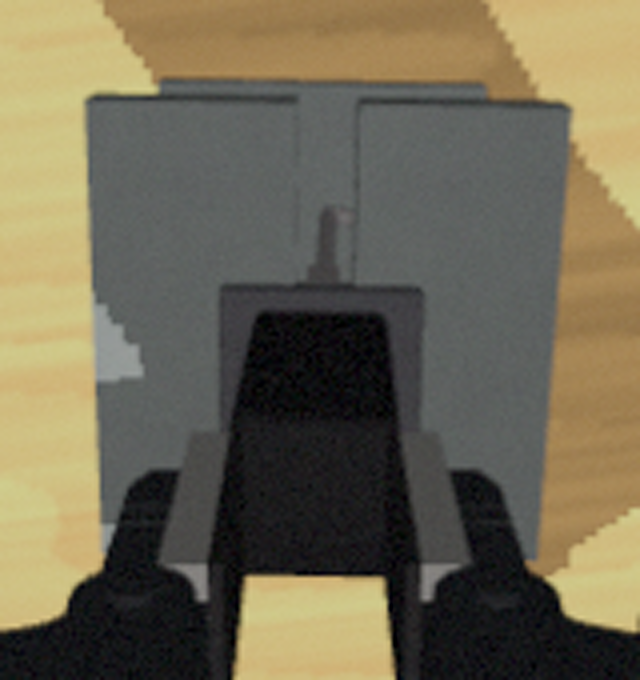

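Request:
send_rows:
  deltas:
    - {"claw": 15, "delta_pos": [0, 0, -20], "angular": [0, 0, 0]}
    - {"claw": 15, "delta_pos": [0, 0, -45], "angular": [0, 0, 0]}
    - {"claw": 15, "delta_pos": [0, 0, -75], "angular": [0, 0, 0]}
    - {"claw": 15, "delta_pos": [0, 0, -80], "angular": [0, 0, 0]}
    - {"claw": 15, "delta_pos": [0, 0, -80], "angular": [0, 0, 0]}
    - {"claw": 15, "delta_pos": [-60, 0, -80], "angular": [0, 0, 0]}
    - {"claw": 15, "delta_pos": [-120, 0, -80], "angular": [0, 0, 0]}
    - {"claw": 15, "delta_pos": [-180, 0, -80], "angular": [0, 0, 0]}
    - {"claw": 15, "delta_pos": [-180, 0, -80], "angular": [0, 0, 0]}

```text
time: 5.2
ee_pos: [0.5169, 0.3412, 0.3385]
orientation: [0.77, 1.56, 0.635]
force: [-0.3, -0.4, -1.9]
width: 0.0189
```

Run:
```python
from h import *
import pickle
s=read_state();print(T()[0],s["force"],s["torque"],s["width"])
# view pose for bores: camera aims at block centre
go([.54,.09,.33],Rdown(np.pi/2))
```

```text
[0.5169 0.3412 0.3385] [-0.3417 -0.3764 -1.9283] [ 0.0325  0.0452 -0.044 ] 0.018927367340629338
delta mm [   7.  -245.9   56.6] ang [-0.1349  0.0086 -0.0073] rows>= 5.0
```

Run:
```python
from h import *
go([.706,.066,.30],Rdown(1.44))
```

```text
delta mm [  38.4 -247.6  224.1] ang [-0.0041  0.0081 -0.0078] rows>= 6.0
```

Request:
send_rows:
  deltas:
    - {"claw": 15, "delta_pos": [0, -124, 112], "angular": [0, 0.008, -0.008]}
    - {"claw": 15, "delta_pos": [0, -124, 112], "angular": [0, 0.008, -0.008]}
    - {"claw": 15, "delta_pos": [0, -124, 112], "angular": [0, 0.008, -0.008]}
    - {"claw": 15, "delta_pos": [38, -248, 224], "angular": [0, 0.008, -0.008]}
    - {"claw": 15, "delta_pos": [38, -248, 224], "angular": [0, 0.008, -0.008]}
    - {"claw": 15, "delta_pos": [38, -248, 224], "angular": [0, 0.008, -0.008]}
    - {"claw": 15, "delta_pos": [38, -248, 224], "angular": [0, 0.008, -0.008]}
    - {"claw": 15, "delta_pos": [38, -248, 224], "angular": [0, 0.008, -0.008]}

```text
time: 6.2
ee_pos: [0.7021, 0.0651, 0.2932]
orientation: [-2.436, 1.558, -2.57]
force: [0.2, 0.3, -1.4]
width: 0.0183
```

Run:
```python
from h import *
import pickle
c=viewer.camera("wrist");save(c,"w4",None,1.5);pickle.dump(c,open("w4.pkl","wb"));print(T()[0],T()[1].as_matrix())
save(c,"w4c",(160,50,360,190),4)
```

```text
[0.702  0.0662 0.2938] [[-0.0098  0.1312  0.9913]
 [-0.0062  0.9913 -0.1313]
 [-0.9999 -0.0074 -0.0089]]
```

View pics/w4.png

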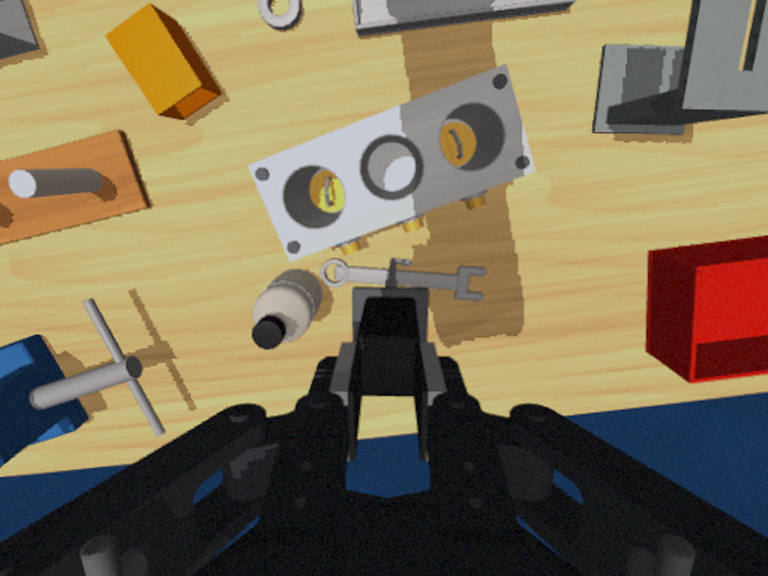

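View pics/w4c.png

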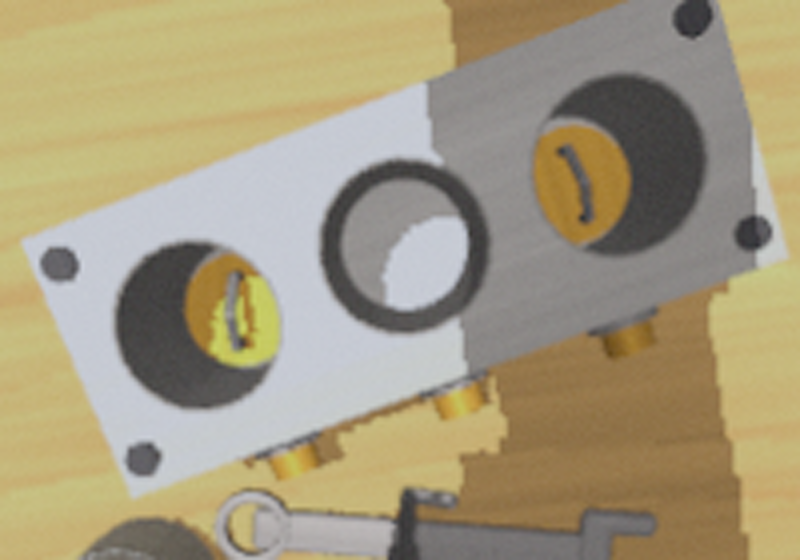

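Run:
```python
from h import *
import pickle
c=viewer.camera("wrist");pickle.dump(c,open("w4.pkl","wb"));
for _ in range(3):
    p,r=T();print(p,r.as_matrix()[:,0])
    viewer.camera("side")
im=np.hstack([c["image"][105:150,200:245],c["image"][75:120,280:325]])[:,:,::-1]
cv2.imwrite("pics/w4d.png",cv2.resize(im,None,fx=8.8,fy=8.8,interpolation=cv2.INTER_CUBIC))
go([.706,.066,.30],Rdown(1.44))
```

```text
[0.702  0.0667 0.2942] [-0.0093 -0.006  -0.9999]
[0.702  0.0668 0.2945] [-0.009  -0.006  -0.9999]
[0.702  0.0667 0.2946] [-0.0087 -0.0061 -0.9999]
delta mm [-5.3 -0.   4. ] ang [ 0.     -0.0077  0.0073] rows>= 1.0
```

View pics/w4d.png

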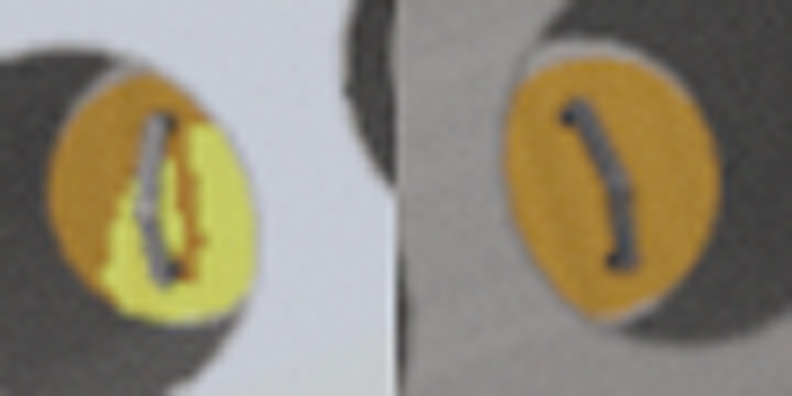

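Run:
```python
from h import *
import pickle
c=pickle.load(open("w4.pkl","rb"))
def an(S,P,F,o,bore):
    f=lambda l:(np.array(l,float)-[0,0]+.5)/8.8-.5+o
    s=onz(c,f(S),.047);p=onz(c,f(P),.061);ft=onz(c,f(F),.033)
    e=s[1]-s[0];g=ft[1]-ft[0]
    print("sh",s[:,:2],np.linalg.norm(e),np.arctan2(e[1],e[0]),"mid",s.mean(0)[:2]);print("pk",p[0,:2]);print("feet",ft[:,:2],np.linalg.norm(g),np.arctan2(g[1],g[0]),"mid",ft.mean(0)[:2])
an([(160,118),(166,280)],[(147,200)],[(172,122),(180,268)],[200,105],0)
an([(575-396,105),(624-396,262)],[(617-396,190)],[(567-396,118),(612-396,262)],[280,75],2)
# bores in w4c coordinates
f=lambda l:(np.array(l,float)+.5)/4-.5+[160,50]
print(onz(c,f([(199,325),(405,246),(622,165)]),.125))
```

```text
sh [[0.6387 0.0154]
 [0.6641 0.0122]] 0.025614275970003614 -0.1289035096695655 mid [0.6514 0.0138]
pk [0.6506 0.0134]
feet [[0.6398 0.0153]
 [0.6635 0.0127]] 0.023831371665714765 -0.10942003773093815 mid [0.6516 0.014 ]
sh [[0.612  0.1339]
 [0.6364 0.1394]] 0.024998993645661334 0.22018521150826986 mid [0.6242 0.1366]
pk [0.6257 0.1372]
feet [[0.6131 0.1344]
 [0.6362 0.1395]] 0.02370859340573221 0.21950176807103652 mid [0.6247 0.1369]
[[0.6509 0.0145 0.125 ]
 [0.6367 0.0767 0.125 ]
 [0.6228 0.1398 0.125 ]]
```

Run:
```python
from h import *
go([.649,-.0032,.28],Rdown(1.45))
```

```text
delta mm [ 15.6 -75.9 -43.4] ang [-0.01   -0.0077  0.0073] rows>= 2.0
```

Request:
send_rows:
  deltas:
    - {"claw": 15, "delta_pos": [0, -38, -22], "angular": [-0.01, -0.0077, 0.0073]}
    - {"claw": 15, "delta_pos": [10, -76, -43], "angular": [-0.01, -0.0077, 0.0073]}
    - {"claw": 15, "delta_pos": [15.6, -76, -43], "angular": [-0.01, -0.0077, 0.0073]}
    - {"claw": 15, "delta_pos": [15.6, -76, -43], "angular": [-0.01, -0.0077, 0.0073]}
    - {"claw": 15, "delta_pos": [15.6, -76, -43], "angular": [-0.01, -0.0077, 0.0073]}
    - {"claw": 15, "delta_pos": [15.6, -76, -43], "angular": [-0.01, -0.0077, 0.0073]}

```text
time: 7.2
ee_pos: [0.6499, -0.0036, 0.2798]
orientation: [-1.663, 1.57, -1.784]
force: [-0.4, 0.5, -1.1]
width: 0.0183
```

Run:
```python
from h import *
import pickle
c=viewer.camera("wrist");save(c,"w5",(150,60,350,210),4)
a=viewer.camera("scene");save(a,"s5",(240,120,360,240),5)
b=viewer.camera("side");save(b,"d5",(150,120,290,260),5);pickle.dump((c,a,b),open("w5.pkl","wb"))
p,r=T();print(p,r.as_matrix())
go([.649,-.0032,.28],Rdown(1.45))
foot=p+r.apply([.1295,0,0]); 
for k,o in((c,(150,60,4)),(a,(240,120,5)),(b,(150,120,5))): print(proj(k,foot), (proj(k,foot)-o[:2])*o[2])
```

```text
[ 0.6496 -0.0043  0.2797] [[-0.0004  0.1219  0.9925]
 [-0.0006  0.9925 -0.1219]
 [-1.     -0.0007 -0.0003]]
delta mm [-0.3  1.  -0.8] ang [-0.0014 -0.0003  0.0007] rows>= 1.0
[[257.3961 174.0446]] [[429.5845 456.1785]]
[[277.1201 211.4974]] [[185.6005 457.4871]]
[[208.9003 195.2502]] [[294.5017 376.2512]]
```

View pics/w5.png

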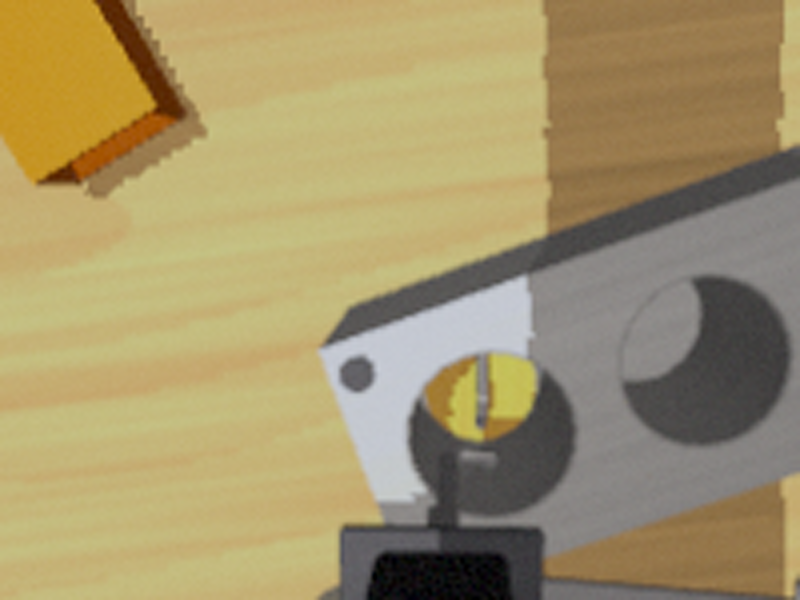

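View pics/d5.png

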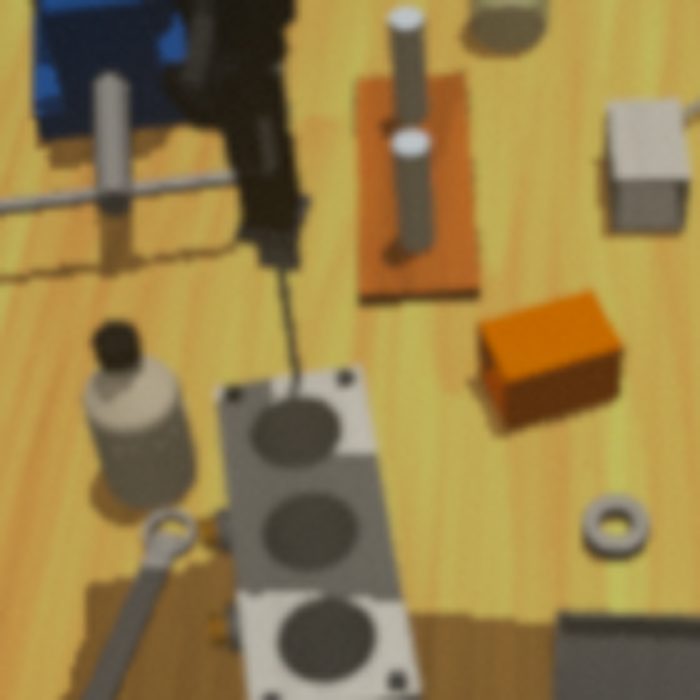

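View pics/s5.png

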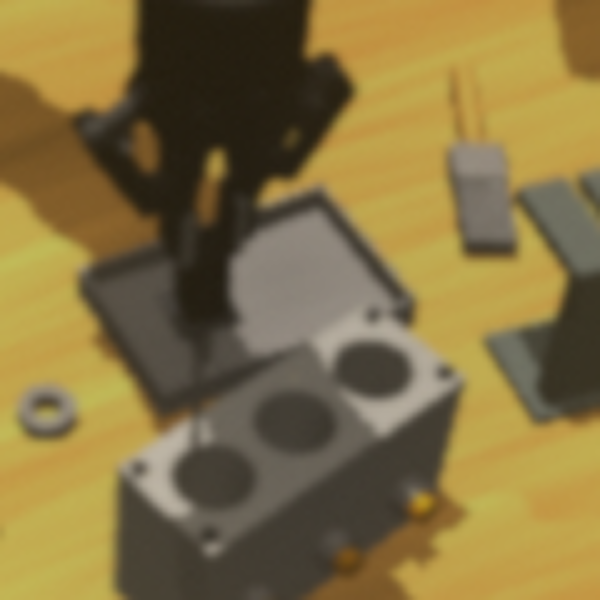

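Run:
```python
from h import *
import pickle
c,a,b=pickle.load(open("w5.pkl","rb"))
save(c,"z1",(245,155,290,205),12);
im=np.hstack([a["image"][185:225,260:300],b["image"][170:210,190:230]])[:,:,::-1]
cv2.imwrite("pics/z2.png",cv2.resize(im,None,fx=10,fy=10,interpolation=cv2.INTER_CUBIC))
```

```text
(no output)
```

View pics/z1.png

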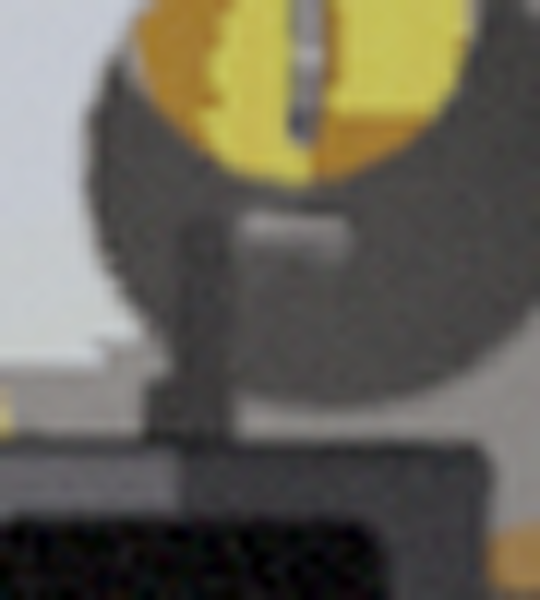

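View pics/z2.png

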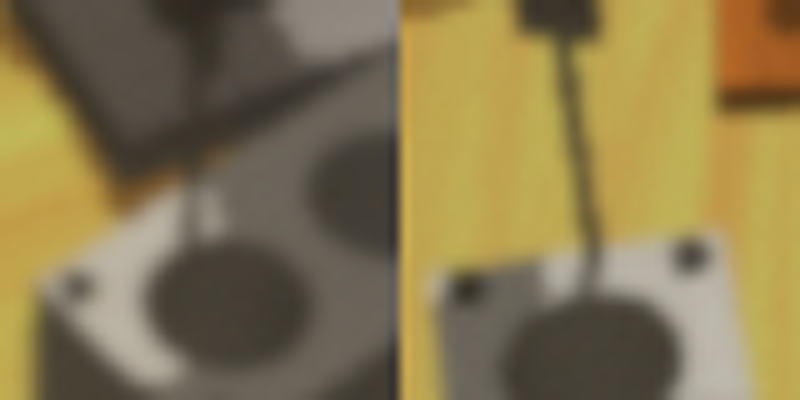

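Run:
```python
from h import *
import pickle
c,a,b=pickle.load(open("w5.pkl","rb"))
print("foot",onz(c,[(262.3,173)],.150),"tip",onz(c,[(274.2,174.5)],.158))
print("wire low end sh",onz(c,[(245+303/12,155+132/12)],.047),"peak",onz(c,[(245+308/12,155+40/12)],.061))
u=lambda l:(np.array(l,float)+.5)/4-.5+[150,60]
print("bore",onz(c,u([(492,433)]),.125))
u=lambda l,o:(np.array(l,float)+.5)/10-.5+o
print("scene foot",onz(a,u([(193,240)],[260,185]),.150),"side",onz(b,u([(591-400,285)],[190,170]),.150))
print("tri",tri([(a,u([(193,240)],[260,185])),(b,u([(191,285)],[190,170])),(c,[(262.3,173)])]),tri([(a,u([(193,240)],[260,185])),(b,u([(191,285)],[190,170]))]))
```

```text
foot [[0.6491 0.001  0.15  ]] tip [[0.6504 0.0132 0.158 ]]
wire low end sh [[0.6637 0.0121 0.047 ]] peak [[0.6504 0.0135 0.061 ]]
bore [[0.6502 0.0132 0.125 ]]
scene foot [[0.6424 0.0051 0.15  ]] side [[0.6493 0.0047 0.15  ]]
tri [0.6476 0.0033 0.153 ] [0.6469 0.005  0.1529]
```

Request:
send_rows:
  deltas:
    - {"claw": 15, "delta_pos": [0, -4.8, 1], "angular": [0, 0, 0]}
    - {"claw": 15, "delta_pos": [0, -4.8, 1], "angular": [0, 0, 0]}
    - {"claw": 15, "delta_pos": [20, -4.8, 1], "angular": [0, 0, 0]}
    - {"claw": 15, "delta_pos": [40, -4.8, 1], "angular": [0, 0, 0]}
    - {"claw": 15, "delta_pos": [60, -4.8, 1], "angular": [0, 0, 0]}
    - {"claw": 15, "delta_pos": [75, -4.8, 1], "angular": [0, 0, 0]}
    - {"claw": 15, "delta_pos": [75, -4.8, 1], "angular": [0, 0, 0]}
    - {"claw": 15, "delta_pos": [75, -4.8, 1], "angular": [0, 0, 0]}

```text
time: 8.35
ee_pos: [0.6503, -0.0097, 0.2055]
orientation: [-0.491, 1.57, -0.614]
force: [-0.7, -0.3, -0.5]
width: 0.0183
```

Run:
```python
from h import *
import pickle
c=viewer.camera("wrist");save(c,"w6",(200,110,320,220),6);pickle.dump(c,open("w6.pkl","wb"))
p,r=T();print(p,r.as_matrix()[:,0],read_state()["force"])
```

```text
[ 0.6505 -0.0097  0.2058] [ 0.0012 -0.0005 -1.    ] [ 0.0983  0.3096 -1.1366]
```

View pics/w6.png

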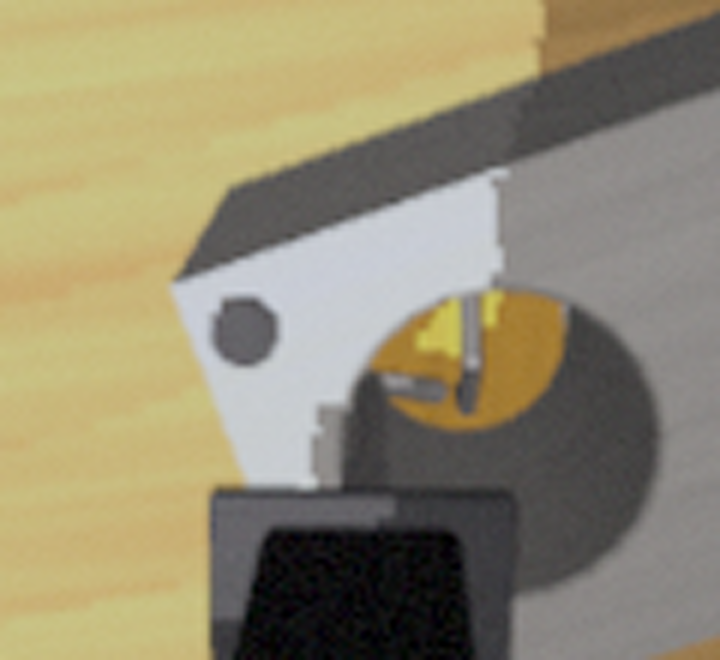

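Request:
send_rows:
  deltas:
    - {"claw": 15, "delta_pos": [0, 1.5, 0], "angular": [0, 0, 0]}
    - {"claw": 15, "delta_pos": [15, 1.5, 0], "angular": [0, 0, 0]}
    - {"claw": 15, "delta_pos": [30, 1.5, 0], "angular": [0, 0, 0]}
    - {"claw": 15, "delta_pos": [36, 1.5, 0], "angular": [0, 0, 0]}
    - {"claw": 15, "delta_pos": [36, 1.5, 0], "angular": [0, 0, 0]}
    - {"claw": 15, "delta_pos": [36, 1.5, 0], "angular": [0, 0, 0]}

```text
time: 9.15
ee_pos: [0.6503, -0.0083, 0.1691]
orientation: [-1.218, 1.57, -1.341]
force: [1.0, -0.6, -0.3]
width: 0.0183
```

Run:
```python
from h import *
import pickle
c=viewer.camera("wrist");save(c,"w7",(200,110,320,220),6)
p,r=T();print(p,r.as_matrix()[:,0],read_state()["force"])
```

```text
[ 0.6504 -0.0083  0.1692] [ 0.0005 -0.0006 -1.    ] [-0.403  -0.3427 -1.3209]
```

View pics/w7.png

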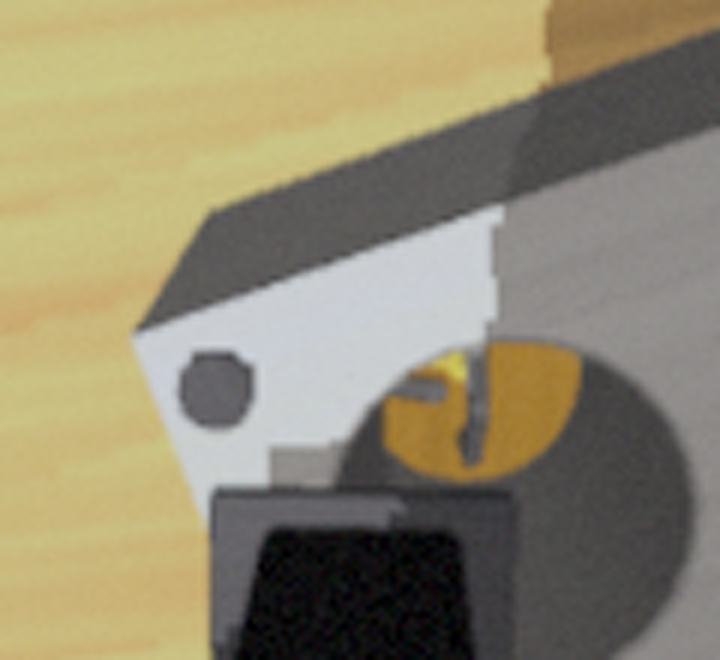

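Request:
send_rows:
  deltas:
    - {"claw": 15, "delta_pos": [0, 5, 0], "angular": [0, 0, 0]}
    - {"claw": 15, "delta_pos": [0, 10, 0], "angular": [0, 0, 0]}
    - {"claw": 15, "delta_pos": [0, 13.5, 0], "angular": [0, 0, 0]}
    - {"claw": 15, "delta_pos": [0, 13.5, 0], "angular": [0, 0, 0]}
    - {"claw": 15, "delta_pos": [0, 13.5, 0], "angular": [0, 0, 0]}

```text
time: 9.82
ee_pos: [0.6516, 0.0051, 0.1687]
orientation: [-2.049, 1.57, -2.172]
force: [1.6, 0.2, -1.7]
width: 0.0184
```

Run:
```python
from h import *
import pickle
c=viewer.camera("wrist");save(c,"w8",(200,110,320,220),6)
p,r=T();print(p,r.as_matrix()[:,0],read_state()["force"])
```

```text
[0.6516 0.0051 0.1687] [-0.0005 -0.0007 -1.    ] [-0.0469 -0.1447 -1.5467]
```

View pics/w8.png

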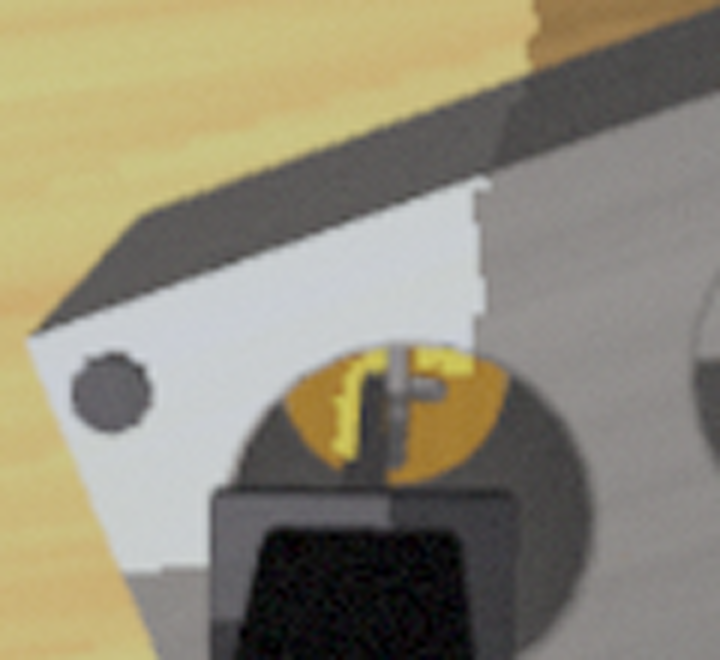

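Request:
send_rows:
  deltas:
    - {"claw": 15, "delta_pos": [-8, 0, 0], "angular": [0, 0, 0]}
    - {"claw": 15, "delta_pos": [-16, 0, 0], "angular": [0, 0, 0]}
    - {"claw": 15, "delta_pos": [-26, 0, 0], "angular": [0, 0, 0]}
    - {"claw": 15, "delta_pos": [-40, 0, 0], "angular": [0, 0, 0]}
    - {"claw": 15, "delta_pos": [-55, 0, 0], "angular": [0, 0, 0]}
    - {"claw": 15, "delta_pos": [-70, 0, 0], "angular": [0, 0, 0]}
    - {"claw": 15, "delta_pos": [-85, 0, 0], "angular": [0, 0, 0]}
    - {"claw": 15, "delta_pos": [-100, 0, 0], "angular": [0, 0, 0]}
    - {"claw": 15, "delta_pos": [-120, 0, 0], "angular": [0, 0, 0]}
    - {"claw": 15, "delta_pos": [-140, 0, 0], "angular": [0, 0, 0]}
    - {"claw": 15, "delta_pos": [-160, 0, 0], "angular": [0, 0, 0]}
    - {"claw": 15, "delta_pos": [-175, 0, 0], "angular": [0, 0, 0]}
    - {"claw": 15, "delta_pos": [-175, 0, 0], "angular": [0, 0, 0]}

```text
time: 11.5
ee_pos: [0.6523, 0.0052, 0.3451]
orientation: [-0.055, 1.569, -0.178]
force: [-0.3, -0.7, -3.0]
width: 0.0186
```

Run:
```python
from h import *
import pickle
c=viewer.camera("wrist");save(c,"w9",(150,60,350,210),4)
a=viewer.camera("scene");save(a,"s9",(240,100,360,240),5)
p,r=T();print(p,r.as_matrix()[:,0],read_state()["force"])
# tray target
go([.455,.10,.343],Rdown(np.pi/2))
```

```text
[0.6514 0.0054 0.3431] [-0.0013 -0.0007 -1.    ] [-0.0566  0.1686 -3.1454]
delta mm [   0.3   69.9 -206.5] ang [-0.1228 -0.0013  0.0007] rows>= 4.0
```

View pics/w9.png

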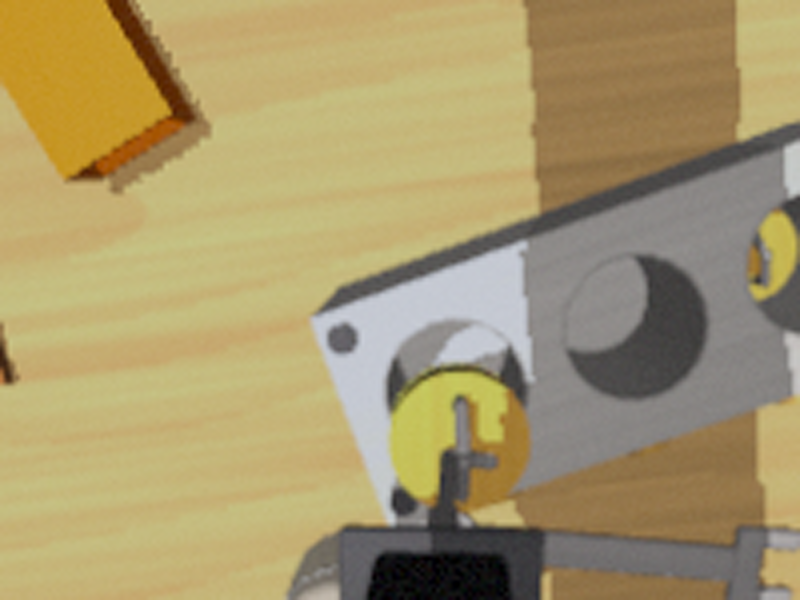

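View pics/s9.png

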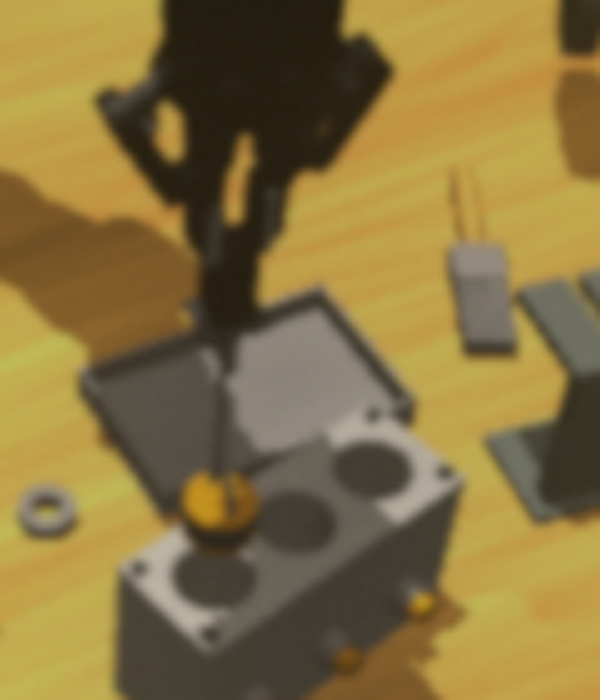

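Run:
```python
from h import *
go([.455,.105,.343],Rdown(1.45))
```

```text
delta mm [   0.3   74.8 -207.1] ang [-0.002  -0.0012  0.0008] rows>= 4.0
```

Request:
send_rows:
  deltas:
    - {"claw": 15, "delta_pos": [0, 3, -8], "angular": [0, 0, 0]}
    - {"claw": 15, "delta_pos": [0, 9, -25], "angular": [0, 0, 0]}
    - {"claw": 15, "delta_pos": [0, 18, -50], "angular": [0, 0, 0]}
    - {"claw": 15, "delta_pos": [0, 28, -78], "angular": [0, 0, 0]}
    - {"claw": 15, "delta_pos": [0, 38, -106], "angular": [0, 0, 0]}
    - {"claw": 15, "delta_pos": [0, 48, -134], "angular": [0, 0, 0]}
    - {"claw": 15, "delta_pos": [0, 58, -162], "angular": [0, 0, 0]}
    - {"claw": 15, "delta_pos": [0, 67, -187], "angular": [0, 0, 0]}
    - {"claw": 15, "delta_pos": [0, 73, -201], "angular": [0, 0, 0]}
    - {"claw": 15, "delta_pos": [0, 75, -207], "angular": [0, 0, 0]}
    - {"claw": 15, "delta_pos": [0, 75, -207], "angular": [0, 0, 0]}
    - {"claw": 15, "delta_pos": [30, 75, -207], "angular": [0, 0, 0]}
    - {"claw": 15, "delta_pos": [60, 75, -207], "angular": [0, 0, 0]}
    - {"claw": 15, "delta_pos": [90, 75, -207], "angular": [0, 0, 0]}
    - {"claw": 15, "delta_pos": [120, 75, -207], "angular": [0, 0, 0]}
    - {"claw": 15, "delta_pos": [135, 75, -207], "angular": [0, 0, 0]}
    - {"claw": 15, "delta_pos": [140, 75, -207], "angular": [0, 0, 0]}
    - {"claw": 15, "delta_pos": [140, 75, -207], "angular": [0, 0, 0]}
    - {"claw": 15, "delta_pos": [140, 75, -207], "angular": [0, 0, 0]}

```text
time: 13.98
ee_pos: [0.4562, 0.1053, 0.2047]
orientation: [0.262, 1.569, 0.139]
force: [-0.3, -0.6, -2.8]
width: 0.0186
```

Run:
```python
from h import *
import pickle
c=viewer.camera("wrist");save(c,"w10",(100,20,400,240),2.5)
b=viewer.camera("side");save(b,"d10",(240,170,340,320),4)
p,r=T();print(p,r.as_matrix()[:,0],read_state()["force"])
```

```text
[0.4559 0.1053 0.2045] [ 0.001   0.0001 -1.    ] [-0.0719  0.5175 -2.5203]
```

View pics/w10.png

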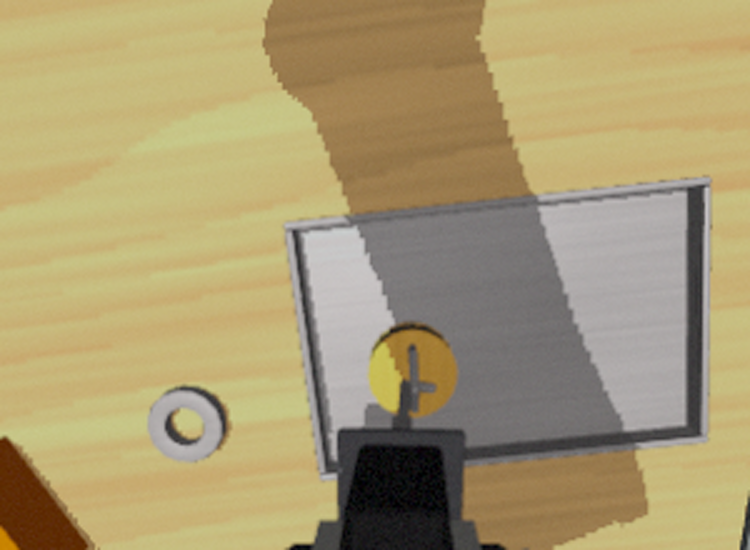

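View pics/d10.png

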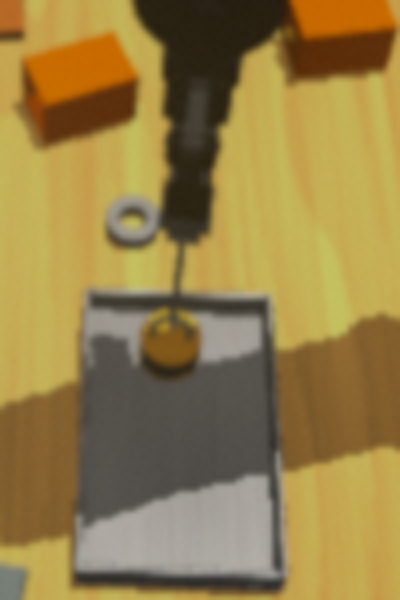

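Request:
send_rows:
  deltas:
    - {"claw": 15, "delta_pos": [10, 0, 0], "angular": [0, 0, 0]}
    - {"claw": 15, "delta_pos": [18, 0, 0], "angular": [0, 0, 0]}
    - {"claw": 15, "delta_pos": [22, 0, 0], "angular": [0, 0, 0]}
    - {"claw": 15, "delta_pos": [26, 0, 0], "angular": [0, 0, 0]}
    - {"claw": 15, "delta_pos": [30, 0, 0], "angular": [0, 0, 0]}
    - {"claw": 15, "delta_pos": [34, 0, 0], "angular": [0, 0, 0]}
    - {"claw": 15, "delta_pos": [38, 0, 0], "angular": [0, 0, 0]}
    - {"claw": 15, "delta_pos": [38, 0, 0], "angular": [0, 0, 0]}
    - {"claw": 15, "delta_pos": [38, 0, 0], "angular": [0, 0, 0]}

```text
time: 15.2
ee_pos: [0.4554, 0.105, 0.1658]
orientation: [-2.01, 1.57, -2.133]
force: [1.0, 0.1, -1.9]
width: 0.0184
```

Run:
```python
from h import *
import pickle
c=viewer.camera("wrist");save(c,"w11",(200,100,320,220),6)
p,r=T();print(p,r.as_matrix()[:,0],read_state()["force"])
```

```text
[0.4554 0.1051 0.1658] [-0.0003 -0.0006 -1.    ] [-0.3171 -0.219  -1.6888]
```

View pics/w11.png

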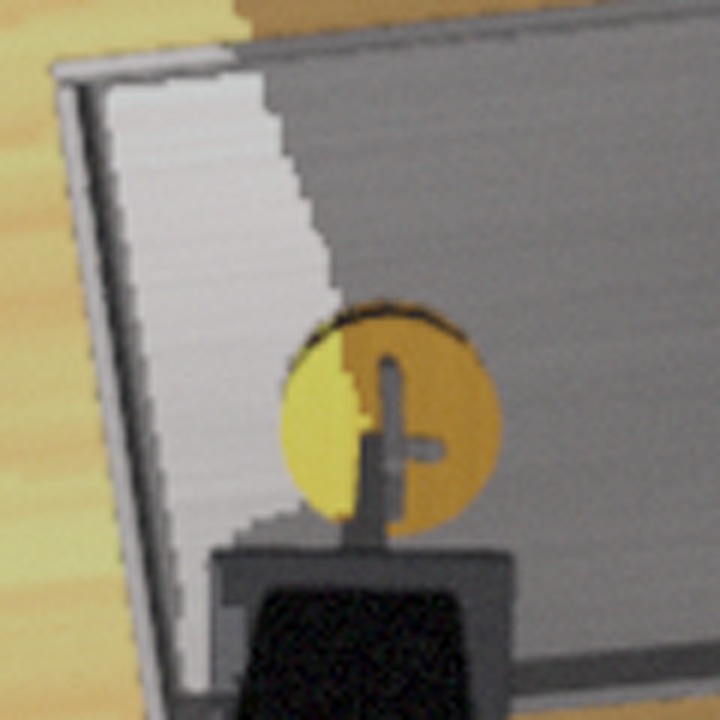

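Request:
send_rows:
  deltas:
    - {"claw": 15, "delta_pos": [0, -5, 0], "angular": [0, 0, 0]}
    - {"claw": 15, "delta_pos": [0, -11, 0], "angular": [0, 0, 0]}
    - {"claw": 15, "delta_pos": [0, -17, 0], "angular": [0, 0, 0]}
    - {"claw": 15, "delta_pos": [0, -18, 0], "angular": [0, 0, 0]}
    - {"claw": 15, "delta_pos": [0, -18, 0], "angular": [0, 0, 0]}
    - {"claw": 15, "delta_pos": [-20, -18, 0], "angular": [0, 0, 0]}
    - {"claw": 15, "delta_pos": [-60, -18, 0], "angular": [0, 0, 0]}
    - {"claw": 15, "delta_pos": [-115, -18, 0], "angular": [0, 0, 0]}
    - {"claw": 15, "delta_pos": [-115, -18, 0], "angular": [0, 0, 0]}

```text
time: 16.38
ee_pos: [0.456, 0.0883, 0.2849]
orientation: [0.493, 1.563, 0.371]
force: [-0.0, 0.3, -2.1]
width: 0.0187
```

Run:
```python
from h import *
import pickle
c=viewer.camera("wrist");save(c,"w12",(150,60,350,220),4)
p,r=T();print(p,r.as_matrix()[:,0],read_state()["force"])
# C: yaw 1.79, rod at peak - 18*y_t ; TCP = rod - offset 5*y_t ; wrist-frame peak (.625,.137)
y=np.array([np.cos(1.79),np.sin(1.79)]); t=np.array([.6252,.1370])-.0228*y; print(t)
go([t[0],t[1],.28],Rdown(1.79))
```

```text
[0.4543 0.0878 0.2824] [ 0.0033  0.0013 -1.    ] [-0.2142  0.1767 -2.4983]
[0.6302 0.1147]
delta mm [  3.   48.2 171.2] ang [-0.3416  0.0034 -0.0011] rows>= 3.0
```

View pics/w12.png

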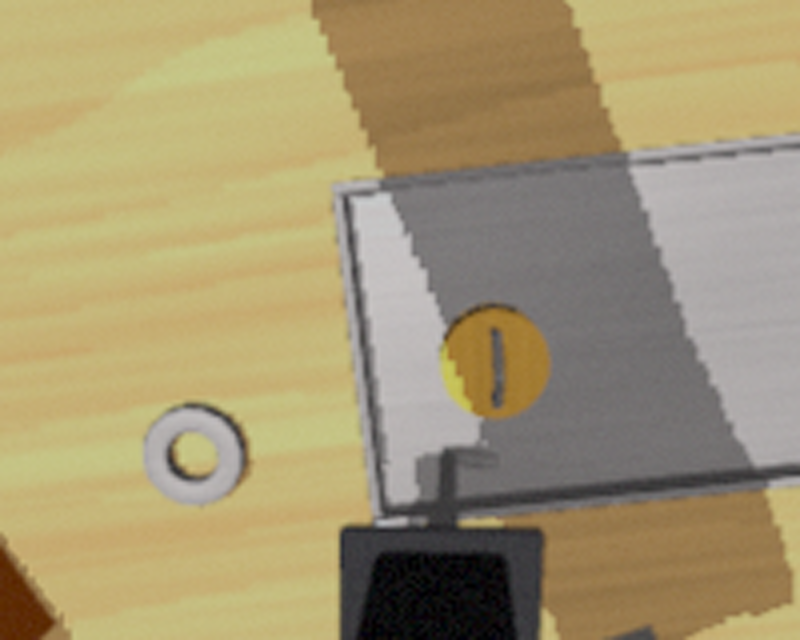

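Request:
send_rows:
  deltas:
    - {"claw": 15, "delta_pos": [0, 12, 43], "angular": [-0.17, 0, 0]}
    - {"claw": 15, "delta_pos": [0, 24, 85], "angular": [-0.34, 0, 0]}
    - {"claw": 15, "delta_pos": [0, 36, 128], "angular": [-0.34, 0, 0]}
    - {"claw": 15, "delta_pos": [0, 48.2, 171], "angular": [-0.34, 0, 0]}
    - {"claw": 15, "delta_pos": [0, 48.2, 171], "angular": [-0.34, 0, 0]}
    - {"claw": 15, "delta_pos": [0, 48.2, 171], "angular": [-0.34, 0, 0]}
    - {"claw": 15, "delta_pos": [0, 48.2, 171], "angular": [-0.34, 0, 0]}

```text
time: 17.3
ee_pos: [0.6276, 0.1139, 0.2804]
orientation: [-3.024, 1.569, -2.807]
force: [-0.2, 0.0, -0.6]
width: 0.0189
```

Run:
```python
from h import *
import pickle
c=viewer.camera("wrist");save(c,"w13",(200,90,330,210),6);pickle.dump(c,open("w13.pkl","wb"))
p,r=T();print(p,r.as_matrix(),read_state()["force"])
y=np.array([np.cos(1.79),np.sin(1.79)]); t=np.array([.6252,.1370])-.0223*y; print(t)
go([t[0],t[1],.206],Rdown(1.79))
```

```text
[0.6278 0.1139 0.2808] [[-0.0008 -0.2155  0.9765]
 [-0.0003  0.9765  0.2155]
 [-1.     -0.0001 -0.0009]] [ 0.247  -0.8874 -0.2975]
[0.63   0.1152]
delta mm [74.8  0.8  2.5] ang [-0.002  -0.0009  0.0001] rows>= 2.0
```

View pics/w13.png

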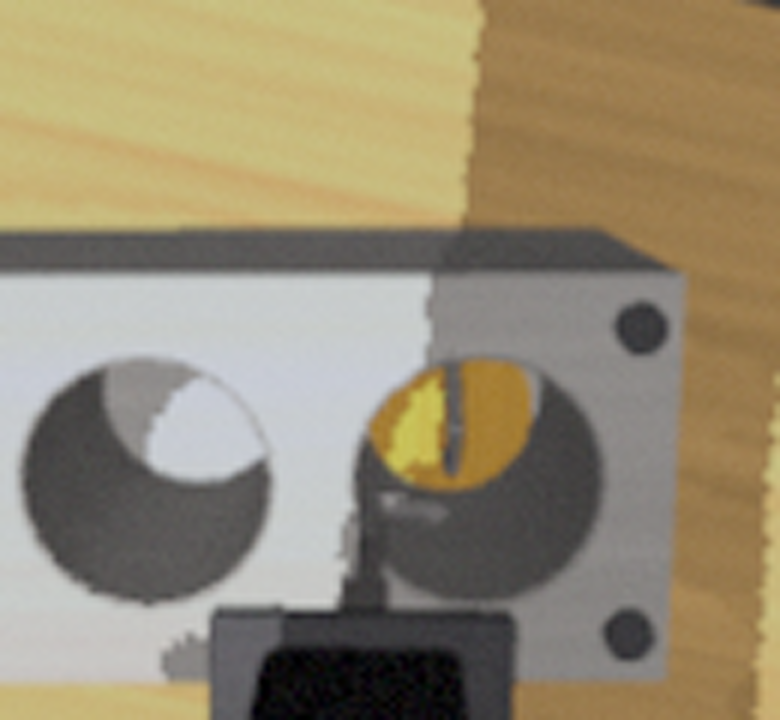

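Request:
send_rows:
  deltas:
    - {"claw": 15, "delta_pos": [0, 2.4, 2], "angular": [0, 0, 0]}
    - {"claw": 15, "delta_pos": [0, 2.4, 2], "angular": [0, 0, 0]}
    - {"claw": 15, "delta_pos": [20, 2.4, 2], "angular": [0, 0, 0]}
    - {"claw": 15, "delta_pos": [40, 2.4, 2], "angular": [0, 0, 0]}
    - {"claw": 15, "delta_pos": [60, 2.4, 2], "angular": [0, 0, 0]}
    - {"claw": 15, "delta_pos": [75, 2.4, 2], "angular": [0, 0, 0]}
    - {"claw": 15, "delta_pos": [75, 2.4, 2], "angular": [0, 0, 0]}
    - {"claw": 15, "delta_pos": [75, 2.4, 2], "angular": [0, 0, 0]}

```text
time: 18.35
ee_pos: [0.6308, 0.1169, 0.2065]
orientation: [-0.528, 1.57, -0.311]
force: [0.2, -0.2, -0.1]
width: 0.0183
```

Run:
```python
from h import *
import pickle
c=viewer.camera("wrist");save(c,"w14",(200,110,320,220),6)
p,r=T();print(p,r.as_matrix()[:,0],read_state()["force"])
```

```text
[0.6309 0.117  0.2067] [ 0.0011 -0.0001 -1.    ] [-0.1485  0.2856 -1.1873]
```

View pics/w14.png

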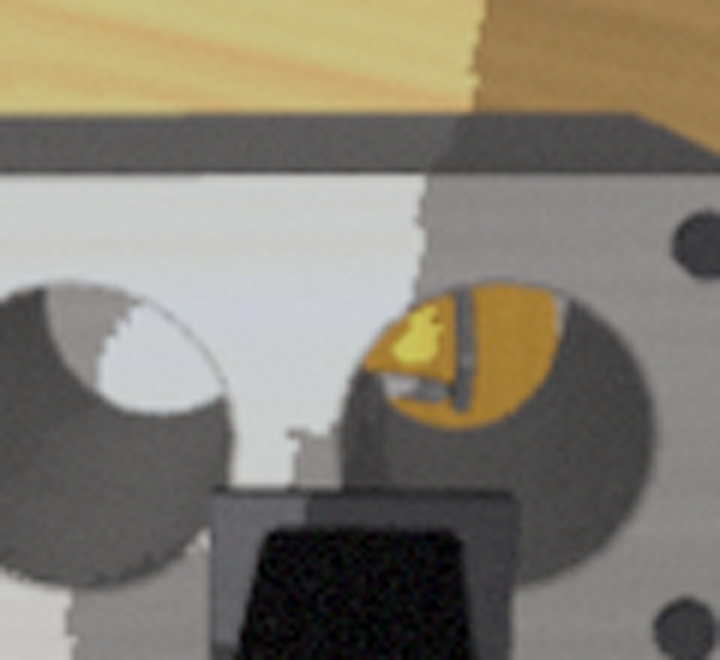

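Request:
send_rows:
  deltas:
    - {"claw": 15, "delta_pos": [15, 0, 0], "angular": [0, 0, 0]}
    - {"claw": 15, "delta_pos": [30, 0, 0], "angular": [0, 0, 0]}
    - {"claw": 15, "delta_pos": [37.5, 0, 0], "angular": [0, 0, 0]}
    - {"claw": 15, "delta_pos": [37.5, 0, 0], "angular": [0, 0, 0]}
    - {"claw": 15, "delta_pos": [37.5, 0, 0], "angular": [0, 0, 0]}

```text
time: 19.02
ee_pos: [0.6304, 0.1168, 0.1683]
orientation: [-2.014, 1.57, -1.797]
force: [0.0, 0.3, -1.1]
width: 0.0185
```

Run:
```python
from h import *
import pickle
c=viewer.camera("wrist");save(c,"w15",(200,110,320,220),6)
p,r=T();print(p,r.as_matrix()[:,0],read_state()["force"])
```

```text
[0.6305 0.1168 0.1685] [ 0.0001 -0.0005 -1.    ] [-0.6359  1.6434 -1.1722]
```

View pics/w15.png

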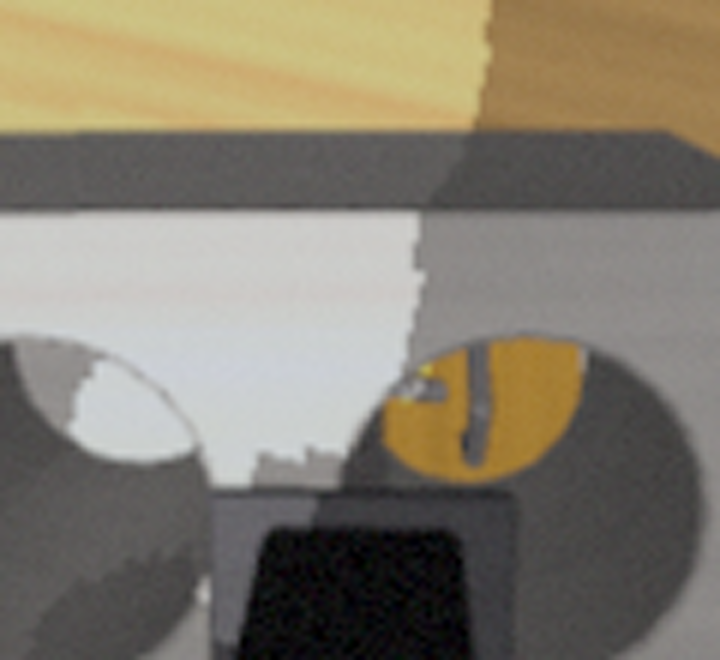

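Same geometry as the first one; go under and lift.

Request:
send_rows:
  deltas:
    - {"claw": 15, "delta_pos": [0, 5, 0], "angular": [0, 0, 0]}
    - {"claw": 15, "delta_pos": [0, 10, 0], "angular": [0, 0, 0]}
    - {"claw": 15, "delta_pos": [0, 13.8, 0], "angular": [0, 0, 0]}
    - {"claw": 15, "delta_pos": [0, 13.8, 0], "angular": [0, 0, 0]}
    - {"claw": 15, "delta_pos": [0, 13.8, 0], "angular": [0, 0, 0]}

```text
time: 19.7
ee_pos: [0.6272, 0.1302, 0.1682]
orientation: [-2.345, 1.57, -2.128]
force: [0.1, 0.1, -1.3]
width: 0.0184
```

Run:
```python
from h import *
import pickle
c=viewer.camera("wrist");save(c,"w16",(200,110,320,220),6)
p,r=T();print(p,r.as_matrix()[:,0],read_state()["force"])
```

```text
[0.6272 0.1301 0.1682] [-0.0004 -0.0007 -1.    ] [-0.1324  0.1575 -0.856 ]
```

View pics/w16.png

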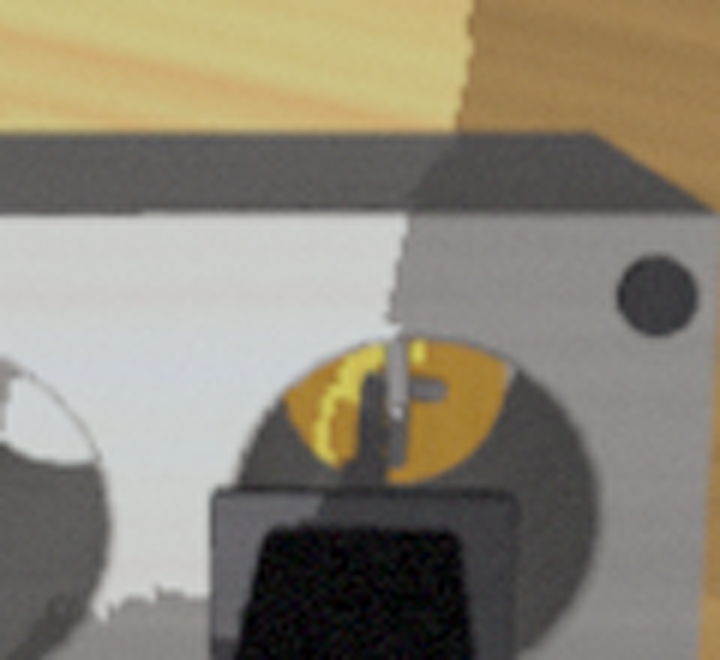

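Request:
send_rows:
  deltas:
    - {"claw": 15, "delta_pos": [-8, 0, 0], "angular": [0, 0, 0]}
    - {"claw": 15, "delta_pos": [-16, 0, 0], "angular": [0, 0, 0]}
    - {"claw": 15, "delta_pos": [-26, 0, 0], "angular": [0, 0, 0]}
    - {"claw": 15, "delta_pos": [-40, 0, 0], "angular": [0, 0, 0]}
    - {"claw": 15, "delta_pos": [-55, 0, 0], "angular": [0, 0, 0]}
    - {"claw": 15, "delta_pos": [-70, 0, 0], "angular": [0, 0, 0]}
    - {"claw": 15, "delta_pos": [-85, 0, 0], "angular": [0, 0, 0]}
    - {"claw": 15, "delta_pos": [-100, 0, 0], "angular": [0, 0, 0]}
    - {"claw": 15, "delta_pos": [-120, 0, 0], "angular": [0, 0, 0]}
    - {"claw": 15, "delta_pos": [-140, 0, 0], "angular": [0, 0, 0]}
    - {"claw": 15, "delta_pos": [-160, 0, 0], "angular": [0, 0, 0]}
    - {"claw": 15, "delta_pos": [-175, 0, 0], "angular": [0, 0, 0]}
    - {"claw": 15, "delta_pos": [-175, 0, 0], "angular": [0, 0, 0]}

```text
time: 21.38
ee_pos: [0.6279, 0.1305, 0.3446]
orientation: [-0.162, 1.569, 0.055]
force: [1.0, -0.4, -1.5]
width: 0.0184
```

Run:
```python
from h import *
import pickle
c=viewer.camera("wrist");save(c,"w17",(150,60,350,210),4)
p,r=T();print(p,r.as_matrix()[:,0],read_state()["force"])
go([.455,.192,.343],Rdown(1.79))
```

```text
[0.6274 0.1304 0.3433] [ 0.0001 -0.0004 -1.    ] [-0.3805 -0.6256 -3.3048]
delta mm [   0.3   97.3 -155.1] ang [-0.0021 -0.      0.0004] rows>= 3.0
```

View pics/w17.png

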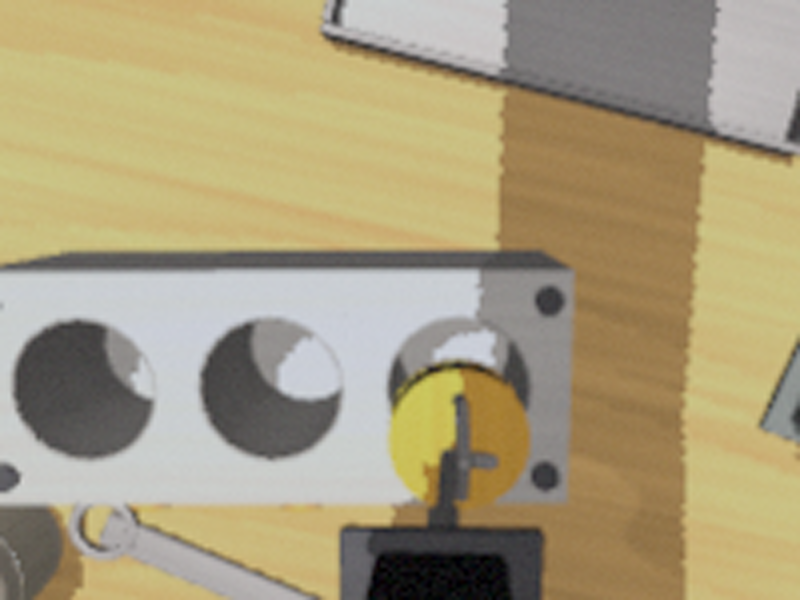

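Request:
send_rows:
  deltas:
    - {"claw": 15, "delta_pos": [0, 4, -6], "angular": [0, 0, 0]}
    - {"claw": 15, "delta_pos": [0, 12, -19], "angular": [0, 0, 0]}
    - {"claw": 15, "delta_pos": [0, 24, -38], "angular": [0, 0, 0]}
    - {"claw": 15, "delta_pos": [0, 37, -59], "angular": [0, 0, 0]}
    - {"claw": 15, "delta_pos": [0, 50, -80], "angular": [0, 0, 0]}
    - {"claw": 15, "delta_pos": [0, 63, -101], "angular": [0, 0, 0]}
    - {"claw": 15, "delta_pos": [0, 76, -122], "angular": [0, 0, 0]}
    - {"claw": 15, "delta_pos": [0, 88, -141], "angular": [0, 0, 0]}
    - {"claw": 15, "delta_pos": [0, 95, -152], "angular": [0, 0, 0]}
    - {"claw": 15, "delta_pos": [0, 97, -155], "angular": [0, 0, 0]}
    - {"claw": 15, "delta_pos": [0, 97, -155], "angular": [0, 0, 0]}
    - {"claw": 15, "delta_pos": [30, 97, -155], "angular": [0, 0, 0]}
    - {"claw": 15, "delta_pos": [60, 97, -155], "angular": [0, 0, 0]}
    - {"claw": 15, "delta_pos": [90, 97, -155], "angular": [0, 0, 0]}
    - {"claw": 15, "delta_pos": [120, 97, -155], "angular": [0, 0, 0]}
    - {"claw": 15, "delta_pos": [135, 97, -155], "angular": [0, 0, 0]}
    - {"claw": 15, "delta_pos": [140, 97, -155], "angular": [0, 0, 0]}
    - {"claw": 15, "delta_pos": [140, 97, -155], "angular": [0, 0, 0]}
    - {"claw": 15, "delta_pos": [140, 97, -155], "angular": [0, 0, 0]}

```text
time: 23.8
ee_pos: [0.4558, 0.192, 0.2042]
orientation: [0.143, 1.569, 0.36]
force: [-0.2, 0.5, -2.3]
width: 0.0184
```

Run:
```python
from h import *
import pickle
c=viewer.camera("wrist");save(c,"w18",(100,20,400,240),2.5)
p,r=T();print(p,r.as_matrix()[:,0],read_state()["force"])
```

```text
[0.4556 0.192  0.2042] [ 0.0011  0.0004 -1.    ] [ 1.0237  0.6046 -1.9957]
```

View pics/w18.png

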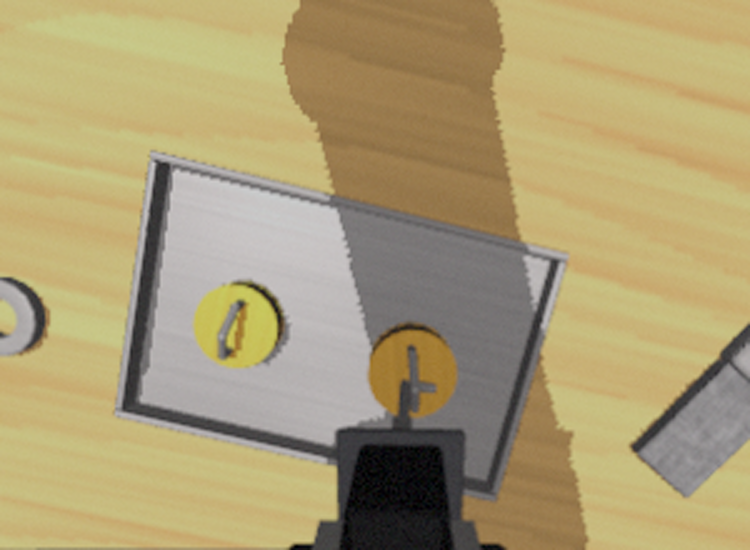

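Well clear of the first strainer and the walls. Lower, unhook, lift.

Request:
send_rows:
  deltas:
    - {"claw": 15, "delta_pos": [10, 0, 0], "angular": [0, 0, 0]}
    - {"claw": 15, "delta_pos": [18, 0, 0], "angular": [0, 0, 0]}
    - {"claw": 15, "delta_pos": [22, 0, 0], "angular": [0, 0, 0]}
    - {"claw": 15, "delta_pos": [26, 0, 0], "angular": [0, 0, 0]}
    - {"claw": 15, "delta_pos": [30, 0, 0], "angular": [0, 0, 0]}
    - {"claw": 15, "delta_pos": [34, 0, 0], "angular": [0, 0, 0]}
    - {"claw": 15, "delta_pos": [38, 0, 0], "angular": [0, 0, 0]}
    - {"claw": 15, "delta_pos": [38, 0, 0], "angular": [0, 0, 0]}
    - {"claw": 15, "delta_pos": [38, 0, 0], "angular": [0, 0, 0]}

```text
time: 24.98
ee_pos: [0.455, 0.1917, 0.1652]
orientation: [-2.469, 1.57, -2.252]
force: [-0.2, -0.4, -1.5]
width: 0.0184
```

Run:
```python
from h import *
import pickle
c=viewer.camera("wrist");save(c,"w19",(200,100,320,220),5)
p,r=T();print(p,r.as_matrix()[:,0],read_state()["force"])
```

```text
[0.455  0.1917 0.1653] [-0.0003 -0.0005 -1.    ] [-0.1784  0.4787 -0.7387]
```

View pics/w19.png

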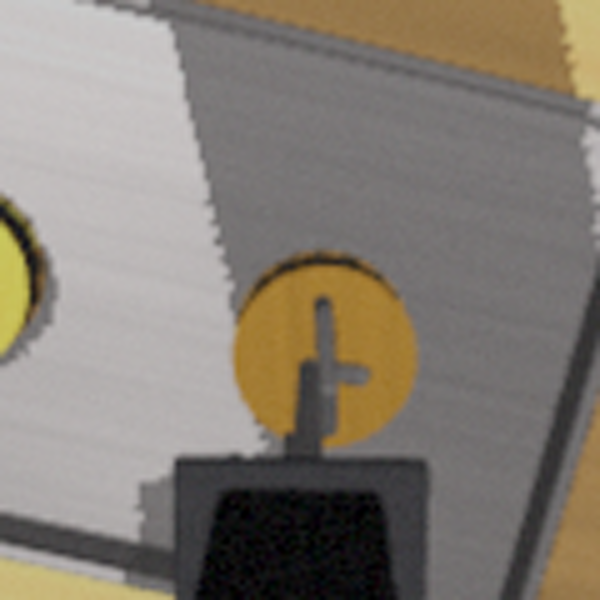

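Request:
send_rows:
  deltas:
    - {"claw": 15, "delta_pos": [0, -5, 0], "angular": [0, 0, 0]}
    - {"claw": 15, "delta_pos": [0, -11, 0], "angular": [0, 0, 0]}
    - {"claw": 15, "delta_pos": [0, -17, 0], "angular": [0, 0, 0]}
    - {"claw": 15, "delta_pos": [0, -18, 0], "angular": [0, 0, 0]}
    - {"claw": 15, "delta_pos": [0, -18, 0], "angular": [0, 0, 0]}
    - {"claw": 15, "delta_pos": [-20, -18, 0], "angular": [0, 0, 0]}
    - {"claw": 15, "delta_pos": [-60, -18, 0], "angular": [0, 0, 0]}
    - {"claw": 15, "delta_pos": [-115, -18, 0], "angular": [0, 0, 0]}
    - {"claw": 15, "delta_pos": [-115, -18, 0], "angular": [0, 0, 0]}
    - {"claw": 15, "delta_pos": [-115, -18, 0], "angular": [0, 0, 0]}

```text
time: 26.28
ee_pos: [0.4585, 0.1742, 0.2797]
orientation: [-2.733, 1.57, -2.515]
force: [0.1, 0.9, -1.6]
width: 0.0185
```

Run:
```python
from h import *
import pickle
c=viewer.camera("wrist");save(c,"w20",(100,20,400,240),2.5)
p,r=T();print(p,r.as_matrix()[:,0],read_state()["force"])
# stand approach: home TCP (.592,.330), stand x = (.9914,-.131); 90 mm out
h=np.array([.592,.3300]);x=np.array([.9914,-.131]);q=h-.09*x;print(q)
go([*q,.28],Rdown(np.pi/2-.131))
```

```text
[0.4581 0.1739 0.279 ] [-0.0023 -0.0015 -1.    ] [-0.1012 -0.1012 -1.5192]
[0.5028 0.3418]
delta mm [ -1.3 154.3  79.9] ang [ 0.3484 -0.0023  0.0014] rows>= 3.0
```

View pics/w20.png

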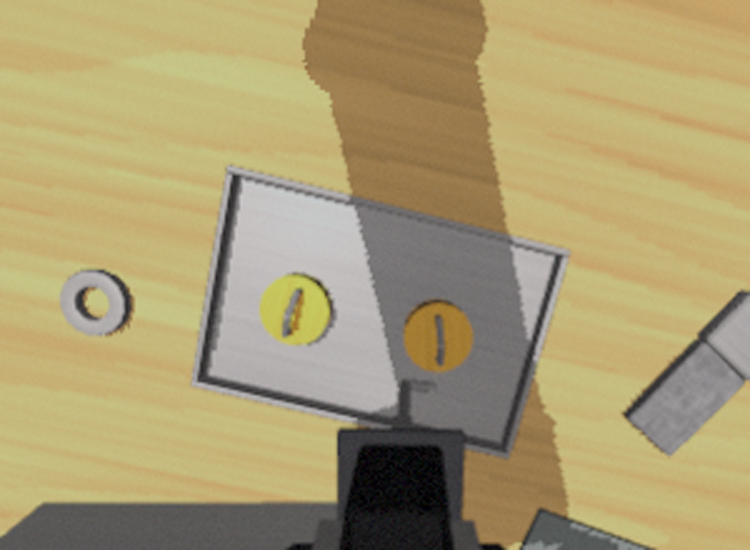

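Run:
```python
from h import *
h=np.array([.592,.3300]);x=np.array([.9914,-.131]);q=h-.077*x;print(q)
go([*q,.28],Rdown(np.pi/2-.131))
```

```text
[0.5157 0.3401]
delta mm [ -1.4 149.8  92.1] ang [ 0.3484 -0.0023  0.0014] rows>= 3.0
```

Request:
send_rows:
  deltas:
    - {"claw": 15, "delta_pos": [-1, 40, 25], "angular": [0.12, 0, 0]}
    - {"claw": 15, "delta_pos": [-1, 80, 50], "angular": [0.24, 0, 0]}
    - {"claw": 15, "delta_pos": [-1, 120, 75], "angular": [0.348, 0, 0]}
    - {"claw": 15, "delta_pos": [-1, 150, 92], "angular": [0.348, 0, 0]}
    - {"claw": 15, "delta_pos": [-1, 150, 92], "angular": [0.348, 0, 0]}
    - {"claw": 15, "delta_pos": [-1, 150, 92], "angular": [0.348, 0, 0]}
    - {"claw": 15, "delta_pos": [-1, 150, 92], "angular": [0.348, 0, 0]}

```text
time: 27.2
ee_pos: [0.5164, 0.3388, 0.2807]
orientation: [-2.026, 1.569, -2.158]
force: [0.9, 0.1, -0.4]
width: 0.0183
```

Run:
```python
from h import *
p,r=T();print(p,r.as_matrix()[:,0],read_state()["force"])
h=np.array([.592,.3300]);x=np.array([.9914,-.131]);q=h-.077*x
go([*q,.152],Rdown(np.pi/2-.131))
```

```text
[0.5164 0.3388 0.2807] [-0.001  -0.0015 -1.    ] [ 0.9229  0.0915 -0.4406]
delta mm [128.7   1.4  -0.8] ang [-0.0016 -0.0008  0.0016] rows>= 3.0
```

Request:
send_rows:
  deltas:
    - {"claw": 15, "delta_pos": [40, 1.4, -0.8], "angular": [0, 0, 0.001]}
    - {"claw": 15, "delta_pos": [80, 1.4, -0.8], "angular": [0, 0, 0.001]}
    - {"claw": 15, "delta_pos": [110, 1.4, -0.8], "angular": [0, 0, 0.001]}
    - {"claw": 15, "delta_pos": [129, 1.4, -0.8], "angular": [0, 0, 0.001]}
    - {"claw": 15, "delta_pos": [129, 1.4, -0.8], "angular": [0, 0, 0.001]}
    - {"claw": 15, "delta_pos": [129, 1.4, -0.8], "angular": [0, 0, 0.001]}

```text
time: 27.95
ee_pos: [0.5166, 0.3422, 0.1535]
orientation: [1.024, 1.568, 0.893]
force: [0.4, 0.1, -1.1]
width: 0.0187
```

Run:
```python
from h import *
c=viewer.camera("wrist");save(c,"w21",(160,100,360,270),4)
b=viewer.camera("side");save(b,"d21",(180,280,270,375),7)
p,r=T();print(p,r.as_matrix()[:,0],read_state()["force"])
go([.592,.3300,.152],Rdown(np.pi/2-.131))
```

```text
[0.5166 0.3424 0.1536] [ 0.0017  0.0021 -1.    ] [ 0.1513  0.5319 -1.1209]
delta mm [ 1.7 -2.4 76.3] ang [-0.      0.0014 -0.0023] rows>= 2.0
```

View pics/w21.png

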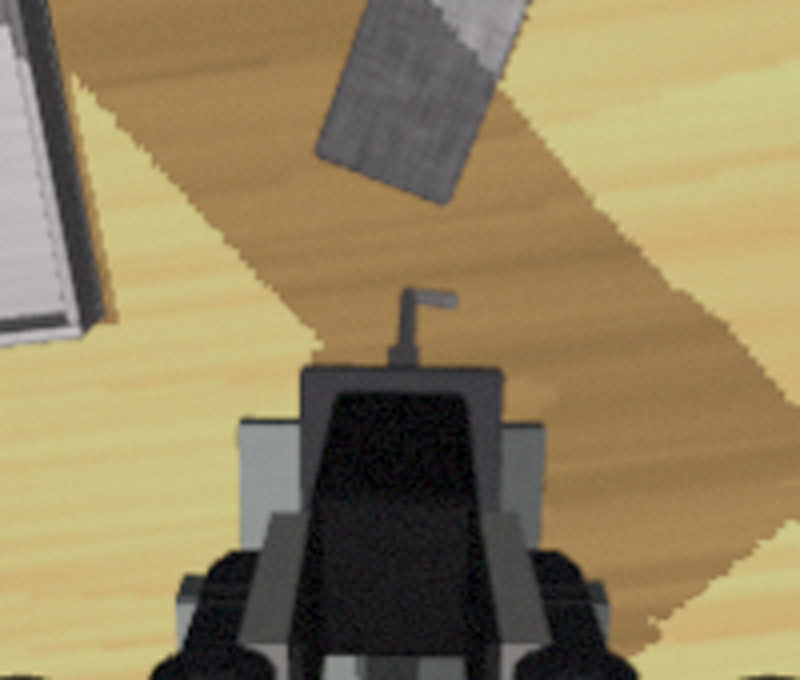

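View pics/d21.png

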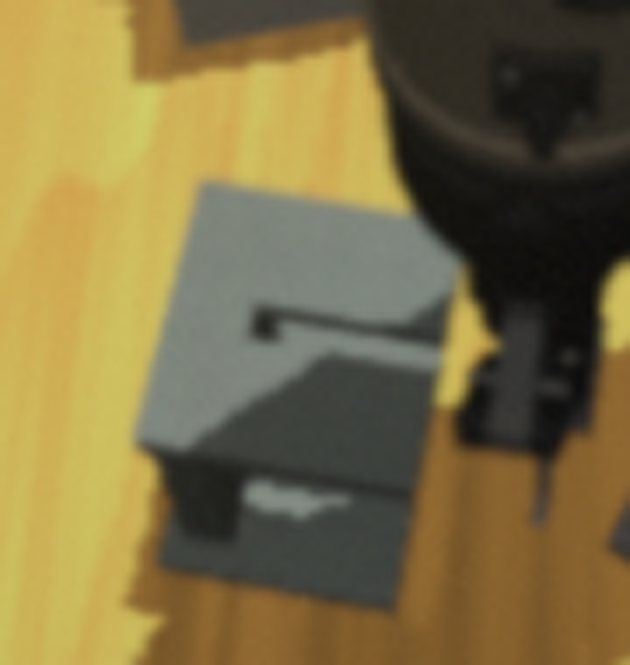

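Request:
send_rows:
  deltas:
    - {"claw": 15, "delta_pos": [1, -1.7, 0], "angular": [0, 0.001, -0.002]}
    - {"claw": 15, "delta_pos": [1, -1.7, 0], "angular": [0, 0.001, -0.002]}
    - {"claw": 15, "delta_pos": [1, -1.7, 8], "angular": [0, 0.001, -0.002]}
    - {"claw": 15, "delta_pos": [1, -1.7, 15], "angular": [0, 0.001, -0.002]}
    - {"claw": 15, "delta_pos": [1, -1.7, 15], "angular": [0, 0.001, -0.002]}
    - {"claw": 15, "delta_pos": [1, -1.7, 15], "angular": [0, 0.001, -0.002]}

```text
time: 28.8
ee_pos: [0.5303, 0.3381, 0.1509]
orientation: [-2.309, 1.568, -2.44]
force: [0.0, -0.1, -0.6]
width: 0.0183
```

Run:
```python
from h import *
c=viewer.camera("wrist");save(c,"w22",(160,100,360,270),4)
p,r=T();print(p,r.as_matrix()[:,0],read_state()["force"])
go([.592,.3300,.152],Rdown(np.pi/2-.131))
```

```text
[0.5302 0.3382 0.151 ] [-0.0018 -0.0015 -1.    ] [ 0.5217  0.1401 -0.818 ]
delta mm [-1.1 -0.1 62.3] ang [ 0.0003 -0.0016  0.0017] rows>= 1.0
```

View pics/w22.png

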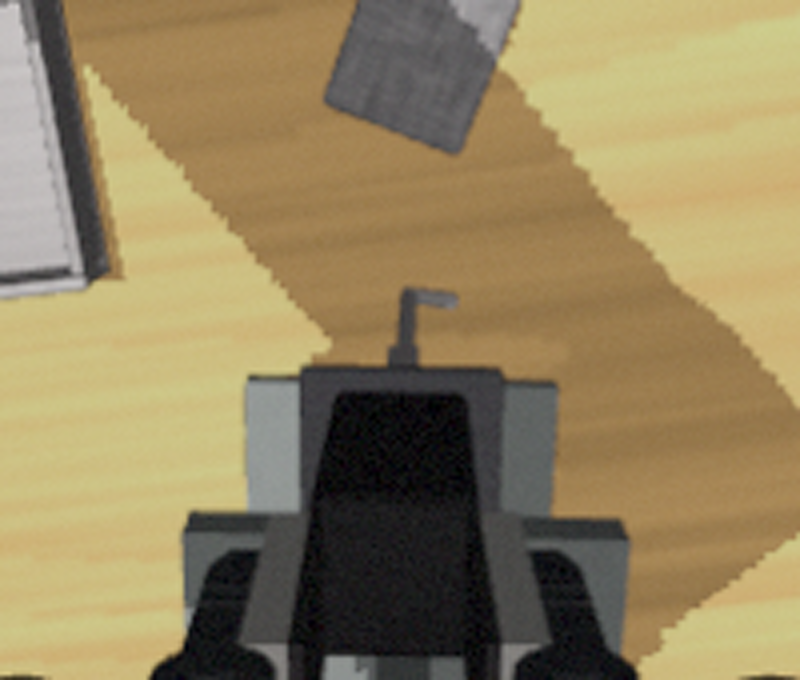

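Request:
send_rows:
  deltas:
    - {"claw": 15, "delta_pos": [0, 0.3, 10], "angular": [0, -0.0016, 0.0017]}
    - {"claw": 15, "delta_pos": [0, 0.3, 20], "angular": [0, -0.0016, 0.0017]}
    - {"claw": 15, "delta_pos": [0, 0.3, 30], "angular": [0, -0.0016, 0.0017]}
    - {"claw": 15, "delta_pos": [0, 0.3, 40], "angular": [0, -0.0016, 0.0017]}
    - {"claw": 15, "delta_pos": [0, 0.3, 50], "angular": [0, -0.0016, 0.0017]}
    - {"claw": 15, "delta_pos": [0, 0.3, 50], "angular": [0, -0.0016, 0.0017]}

```text
time: 29.6
ee_pos: [0.581, 0.3314, 0.1509]
orientation: [-0.25, 1.57, -0.382]
force: [0.6, -0.4, -1.5]
width: 0.0185
```

Run:
```python
from h import *
c=viewer.camera("wrist");save(c,"w23",(160,100,360,270),4)
p,r=T();print(p,r.as_matrix()[:,0],read_state()["force"])
go([.592,.3300,.148],Rdown(np.pi/2-.131))
```

```text
[0.5803 0.3318 0.1509] [ 0.0001 -0.0001 -1.    ] [-0.1479  0.0896 -0.3103]
delta mm [ 2.9 -0.2 11.9] ang [-0.0003  0.0001  0.0001] rows>= 1.0
```

View pics/w23.png

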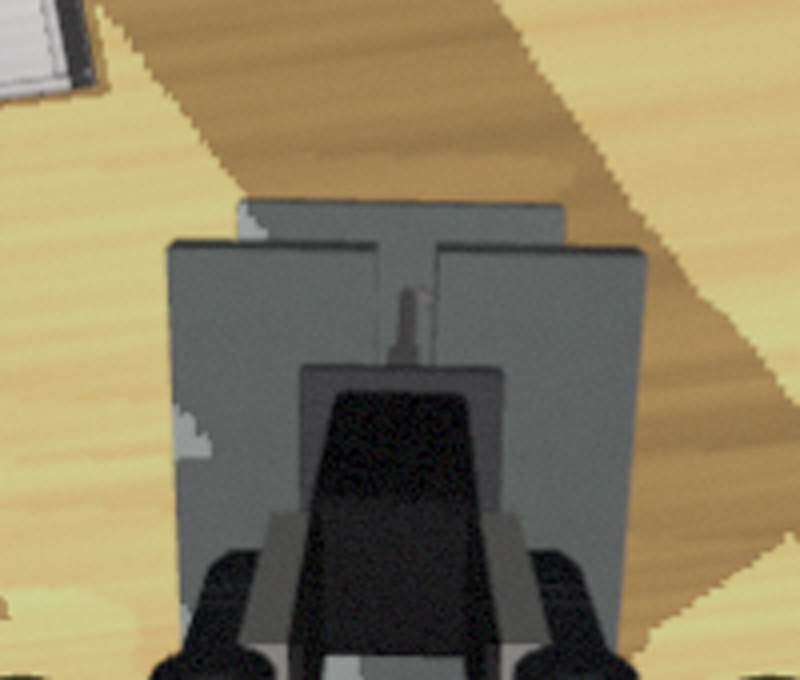

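Request:
send_rows:
  deltas:
    - {"claw": 15, "delta_pos": [0, 0, 6], "angular": [0, 0, 0]}
    - {"claw": 15, "delta_pos": [0, 0, 11.5], "angular": [0, 0, 0]}
    - {"claw": 15, "delta_pos": [0, 0, 11.5], "angular": [0, 0, 0]}
    - {"claw": 15, "delta_pos": [1.5, 0, 11.5], "angular": [0, 0, 0]}
    - {"claw": 15, "delta_pos": [3, 0, 11.5], "angular": [0, 0, 0]}
    - {"claw": 15, "delta_pos": [3.3, 0, 11.5], "angular": [0, 0, 0]}
    - {"claw": 15, "delta_pos": [3.3, 0, 11.5], "angular": [0, 0, 0]}

```text
time: 30.52
ee_pos: [0.5915, 0.3308, 0.1483]
orientation: [0.858, 1.57, 0.727]
force: [-1.5, -0.4, 4.4]
width: 0.0188
```

Run:
```python
from h import *
c=viewer.camera("wrist");save(c,"w24",(160,100,360,270),4)
p,r=T();print(p,r.as_matrix()[:,0],read_state()["force"])
```

```text
[0.5915 0.3308 0.1483] [ 0.0008  0.0006 -1.    ] [-1.7015  0.1586  4.5997]
```

View pics/w24.png

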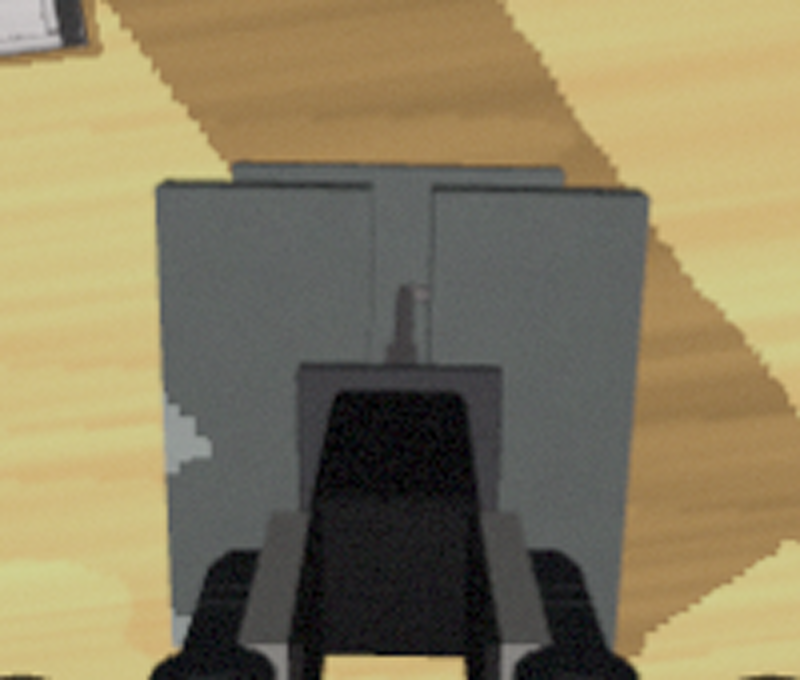

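Request:
send_rows:
  deltas:
    - {"claw": 15, "delta_pos": [0, 0, 1.2], "angular": [0, 0, 0]}
    - {"claw": 15, "delta_pos": [0, 0, 1.2], "angular": [0, 0, 0]}
    - {"claw": 85, "delta_pos": [0, 0, 1.2], "angular": [0, 0, 0]}
    - {"claw": 85, "delta_pos": [0, 0, 1.2], "angular": [0, 0, 0]}
    - {"claw": 85, "delta_pos": [0, 0, 1.2], "angular": [0, 0, 0]}
    - {"claw": 85, "delta_pos": [0, 0, 1.2], "angular": [0, 0, 0]}
    - {"claw": 85, "delta_pos": [0, 0, 1.2], "angular": [0, 0, 0]}
    - {"claw": 85, "delta_pos": [0, 0, 1.2], "angular": [0, 0, 0]}

```text
time: 31.58
ee_pos: [0.5926, 0.3303, 0.1477]
orientation: [0.318, 1.571, 0.187]
force: [0.4, -0.1, -0.0]
width: 0.085
```

Run:
```python
from h import *
c=viewer.camera("wrist");save(c,"w25",(160,100,360,290),4)
p,r=T();print(p,r.as_matrix()[:,0],read_state()["force"],read_state()["width"])
```

```text
[0.5926 0.3303 0.1477] [ 0.0003  0.0001 -1.    ] [-0.1687 -0.4287  0.2303] 0.08517649044002641
```

View pics/w25.png

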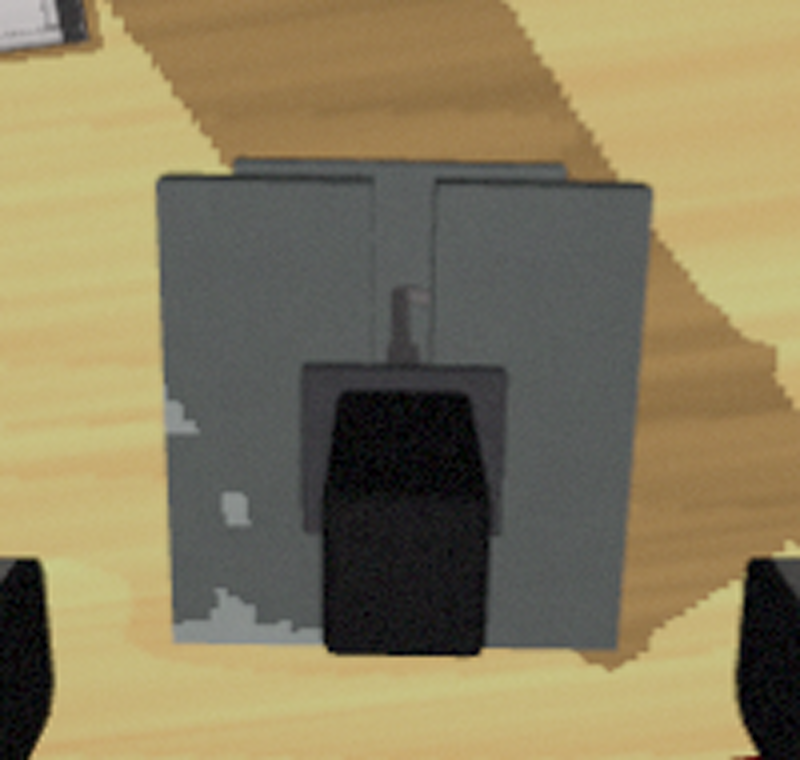

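Request:
send_rows:
  deltas:
    - {"claw": 85, "delta_pos": [-30, 0, 0], "angular": [0, 0, 0]}
    - {"claw": 85, "delta_pos": [-90, 0, 0], "angular": [0, 0, 0]}
    - {"claw": 85, "delta_pos": [-150, 0, 0], "angular": [0, 0, 0]}
    - {"claw": 85, "delta_pos": [-150, -60, -20], "angular": [0, 0, 0]}
    - {"claw": 85, "delta_pos": [-150, -250, -60], "angular": [0, 0, 0]}
    - {"claw": 85, "delta_pos": [-150, -250, -60], "angular": [0, 0, 0]}
    - {"claw": 85, "delta_pos": [-150, -250, -60], "angular": [0, 0, 0]}
    - {"claw": 85, "delta_pos": [-150, -250, -60], "angular": [0, 0, 0]}
    - {"claw": 85, "delta_pos": [-150, -250, -60], "angular": [0, 0, 0]}

```text
time: 32.75
ee_pos: [0.5005, 0.0902, 0.2981]
orientation: [0.83, 1.569, 0.698]
force: [-0.9, 0.6, 0.4]
width: 0.0848
```

Run:
```python
from h import *
import pickle
c=viewer.camera("scene");b=viewer.camera("side");save(c,"s26",(90,130,390,300),2.6);save(b,"d26",(150,90,350,390),2);pickle.dump((c,b),open("c26.pkl","wb"))
p,r=T();print(p,r.as_matrix()[:,0])
go([.49,-.20,.30],Rdown(np.pi/2))
```

```text
[0.5008 0.092  0.2977] [ 0.0005  0.0004 -1.    ]
delta mm [  -2.4 -290.9   26.8] ang [-0.1287  0.0005 -0.0005] rows>= 5.0
```

View pics/s26.png

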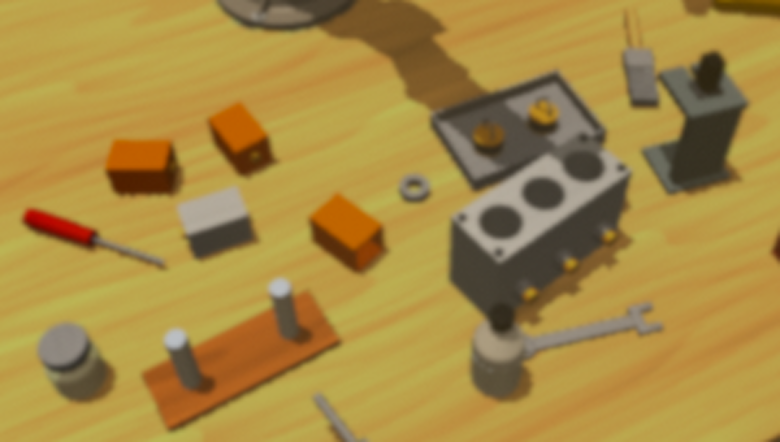

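View pics/d26.png

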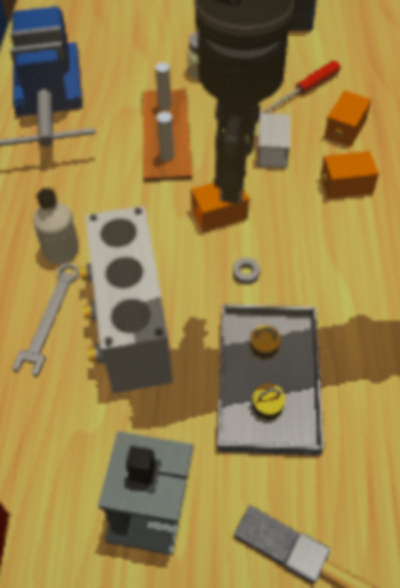

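Request:
send_rows:
  deltas:
    - {"claw": 85, "delta_pos": [0, -90, 7], "angular": [-0.13, 0, 0]}
    - {"claw": 85, "delta_pos": [0, -180, 14], "angular": [-0.13, 0, 0]}
    - {"claw": 85, "delta_pos": [0, -320, 30], "angular": [-0.13, 0, 0]}
    - {"claw": 85, "delta_pos": [0, -320, 30], "angular": [-0.13, 0, 0]}
    - {"claw": 85, "delta_pos": [0, -320, 30], "angular": [-0.13, 0, 0]}
    - {"claw": 85, "delta_pos": [0, -320, 30], "angular": [-0.13, 0, 0]}
    - {"claw": 85, "delta_pos": [0, -320, 30], "angular": [-0.13, 0, 0]}
    - {"claw": 85, "delta_pos": [0, -320, 30], "angular": [-0.13, 0, 0]}

```text
time: 33.85
ee_pos: [0.4895, -0.2283, 0.2973]
orientation: [1.85, 1.57, 1.853]
force: [-0.9, 0.1, 0.3]
width: 0.0848
```

Run:
```python
from h import *
import pickle
c=viewer.camera("wrist");save(c,"w27",None,1.5);pickle.dump(c,open("w27.pkl","wb"))
p,r=T();print(p,r.as_matrix())
```

```text
[ 0.4893 -0.2285  0.2974] [[-0.0001 -0.0031  1.    ]
 [ 0.0007  1.      0.0031]
 [-1.      0.0007 -0.0001]]
```

View pics/w27.png

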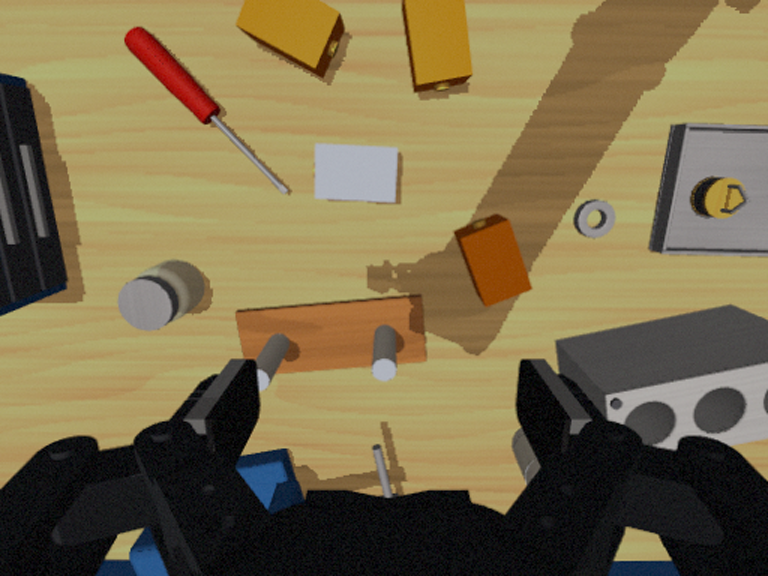

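Run:
```python
from h import *
import pickle
c=pickle.load(open("w27.pkl","rb"))
b=viewer.camera("side");a=viewer.camera("scene")
im=np.hstack([b["image"][130:180,260:310],a["image"][190:240,145:195],c["image"][85:135+5,195:245+35][0:50,12:62+0] if 0 else c["image"][85:145,200:275][0:50,0:50]])[:,:,::-1]
cv2.imwrite("pics/z28.png",cv2.resize(im,None,fx=5.2,fy=8,interpolation=cv2.INTER_CUBIC))
save(c,"z28w",(200,85,275,145),10)
f=lambda l:(np.array(l,float)+.5)/1.5-.5
P=onz(c,f([(315,143),(396,146),(395,203),(315,199)]),.05);print(P,P.mean(0),np.linalg.norm(np.diff(P,axis=0),axis=1))
e=P[1]-P[0]+P[2]-P[3];print("yaw len axis",np.arctan2(e[1],e[0]))
print("pegs",onz(c,f([(261,378),(384,369)]),.102))
```

```text
[[ 0.4051 -0.295   0.05  ]
 [ 0.4075 -0.2205  0.05  ]
 [ 0.4594 -0.221   0.05  ]
 [ 0.4559 -0.297   0.05  ]] [ 0.432  -0.2584  0.05  ] [0.0745 0.0519 0.0761]
yaw len axis 1.5316421615313305
pegs [[ 0.617  -0.3464  0.102 ]
 [ 0.6072 -0.2309  0.102 ]]
```

View pics/z28.png

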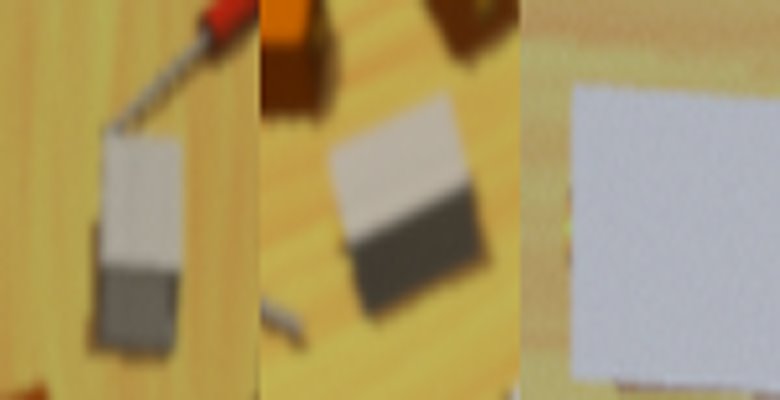

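View pics/z28w.png

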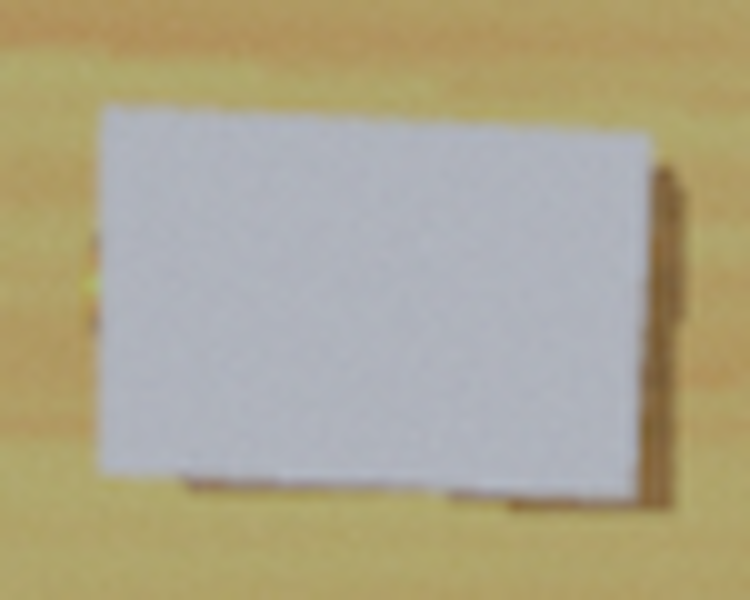

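```bash
cat >> h.py <<'E'
def Rtilt(m,t,s):
    "tool dir = sin(t)*m_h - cos(t) z, jaw = s * (m rotated -90): s=+1 -> ~+x for m=+y"
    m=np.array([np.cos(m),np.sin(m),0]);x=np.sin(t)*m-np.cos(t)*np.array([0,0,1.]);y=s*np.array([m[1],-m[0],0]);return R.from_matrix(np.c_[x,y,np.cross(x,y)])
E
python3 - <<'E'
from h import *
print(read_state()["joint_pos"])
for s in(1,-1): go([.432,-.259,.25],Rtilt(1.5316,0,s))
E
```

```text
[-0.1487  0.176   0.55    1.7782 -0.0984  1.2144  2.0018]
delta mm [ 47.6 -29.7 -57.1] ang [ 1.6122 -0.0002 -0.0006] rows>= 9.0
delta mm [ 47.6 -29.7 -57.1] ang [-1.5294  0.0006 -0.0002] rows>= 9.0
```

Run:
```python
from h import *
m=np.array([.0391,.9992,0]);c=np.array([.432,-.259,0]);Rt=Rtilt(1.5316,np.pi/4,1);d=Rt.as_matrix()[:,0]
T0=c+.0084*m+[0,0,.0166];print(T0,d)
go(T0-.12*d+[0,0,.08],Rt)
```

```text
[ 0.4323 -0.2506  0.0166] [ 0.0277  0.7066 -0.7071]
delta mm [ 116.1 -106.1  -60.3] ang [1.521  0.6042 0.6294] rows>= 10.0
```

Request:
send_rows:
  deltas:
    - {"claw": 85, "delta_pos": [0, -30, -20], "angular": [0.17, 0.067, 0.07]}
    - {"claw": 85, "delta_pos": [20, -60, -40], "angular": [0.34, 0.134, 0.14]}
    - {"claw": 85, "delta_pos": [60, -106, -60], "angular": [0.507, 0.201, 0.21]}
    - {"claw": 85, "delta_pos": [80, -106, -60], "angular": [0.676, 0.268, 0.28]}
    - {"claw": 85, "delta_pos": [100, -106, -60], "angular": [0.845, 0.336, 0.35]}
    - {"claw": 85, "delta_pos": [116, -106, -60], "angular": [1.014, 0.403, 0.42]}
    - {"claw": 85, "delta_pos": [116, -106, -60], "angular": [1.183, 0.47, 0.49]}
    - {"claw": 85, "delta_pos": [116, -106, -60], "angular": [1.352, 0.537, 0.56]}
    - {"claw": 85, "delta_pos": [116, -106, -60], "angular": [1.521, 0.604, 0.629]}
    - {"claw": 85, "delta_pos": [116, -106, -60], "angular": [1.521, 0.604, 0.629]}
    - {"claw": 85, "delta_pos": [116, -106, -60], "angular": [1.521, 0.604, 0.629]}
    - {"claw": 85, "delta_pos": [116, -106, -60], "angular": [1.521, 0.604, 0.629]}

```text
time: 35.5
ee_pos: [0.4291, -0.3363, 0.1818]
orientation: [3.14, 0.786, 1.53]
force: [-0.5, -0.0, 0.3]
width: 0.0848
```

Run:
```python
from h import *
m=np.array([.0391,.9992,0]);c=np.array([.432,-.259,0]);Rt=Rtilt(1.5316,np.pi/4,1);d=Rt.as_matrix()[:,0]
T0=c+.0084*m+[0,0,.0166]
print(read_state()["joint_pos"]);print(T()[0],T()[1].as_matrix())
go(T0-.12*d,Rt)
k=viewer.camera("wrist");save(k,"w29",None,1.5);k=viewer.camera("side");save(k,"d29",(190,30,390,200),4)
```

```text
[ 0.4041  0.8027  0.7592  1.5561 -0.8143  1.7942  1.328 ]
[ 0.4291 -0.3363  0.1818] [[ 0.0286  0.9992 -0.0269]
 [ 0.7058 -0.0392 -0.7074]
 [-0.7079  0.0012 -0.7063]]
delta mm [57.5 -0.3 56.2] ang [ 0.0008  0.0011 -0.0009] rows>= 2.0
```

View pics/w29.png

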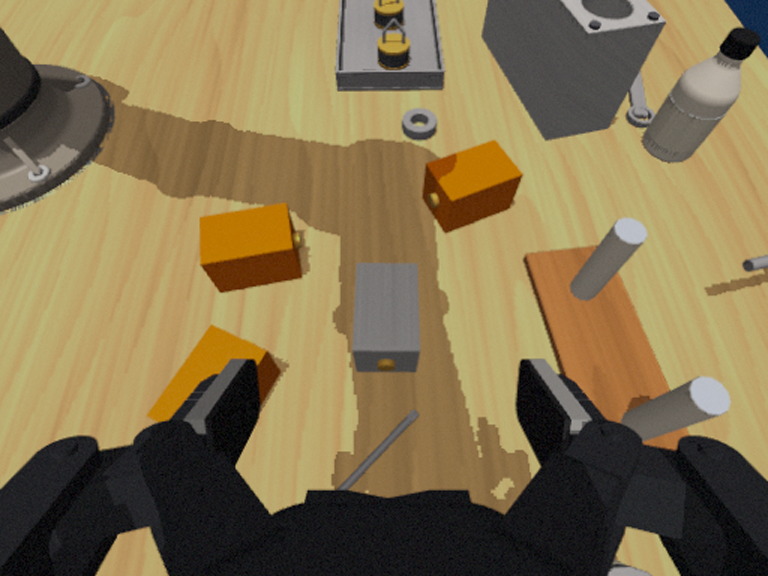

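View pics/d29.png

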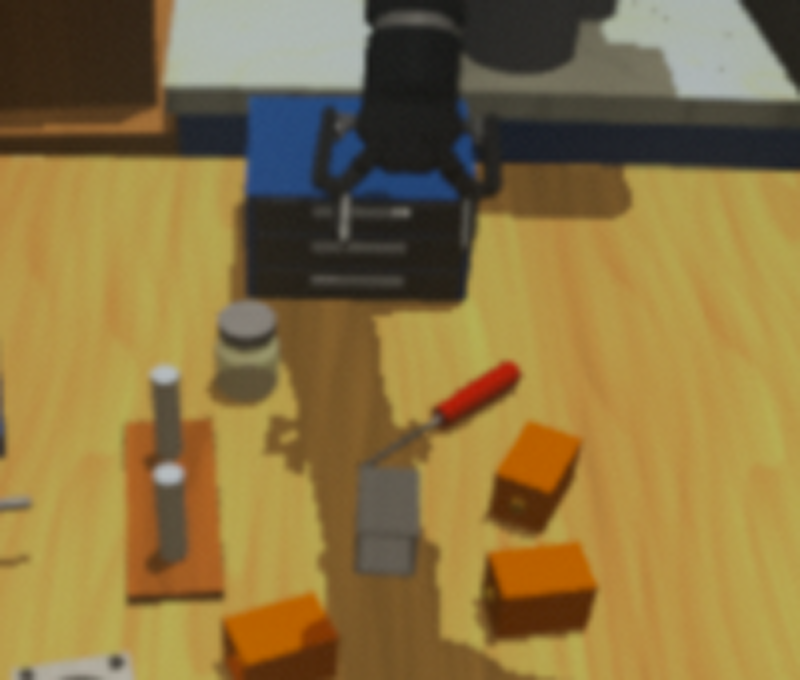

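Request:
send_rows:
  deltas:
    - {"claw": 85, "delta_pos": [28, 0, 28], "angular": [0, 0, 0]}
    - {"claw": 85, "delta_pos": [57, 0, 56], "angular": [0, 0, 0]}
    - {"claw": 85, "delta_pos": [90, 0, 56], "angular": [0, 0, 0]}
    - {"claw": 85, "delta_pos": [120, 0, 56], "angular": [0, 0, 0]}
    - {"claw": 85, "delta_pos": [130, 0, 56], "angular": [0, 0, 0]}
    - {"claw": 85, "delta_pos": [130, 0, 56], "angular": [0, 0, 0]}

```text
time: 36.35
ee_pos: [0.431, -0.2845, 0.0504]
orientation: [3.141, 0.786, 1.53]
force: [0.9, -1.1, -0.0]
width: 0.0848
```

Run:
```python
from h import *
m=np.array([.0391,.9992,0]);c=np.array([.432,-.259,0]);Rt=Rtilt(1.5316,np.pi/4,1);d=Rt.as_matrix()[:,0]
T0=c+.0084*m+[0,0,.0166]
print(T()[0],read_state()["force"])
go(T0,Rt)
k=viewer.camera("wrist");save(k,"w30",None,1.5);k=viewer.camera("side");save(k,"d30",(190,30,390,200),4)
```

```text
[ 0.431  -0.2845  0.0504] [ 0.9102 -1.1142 -0.0216]
delta mm [47.9 -0.  -0.1] ang [-0.001   0.0009 -0.0014] rows>= 1.0
```

View pics/w30.png

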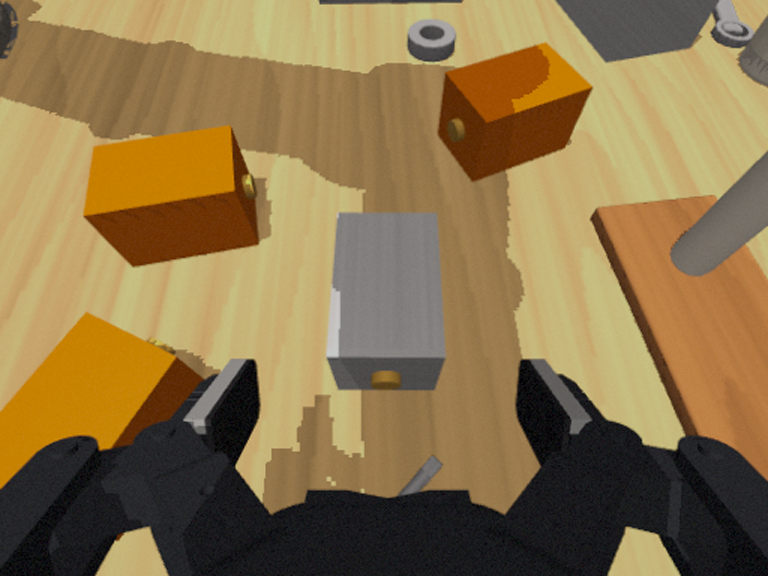

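View pics/d30.png

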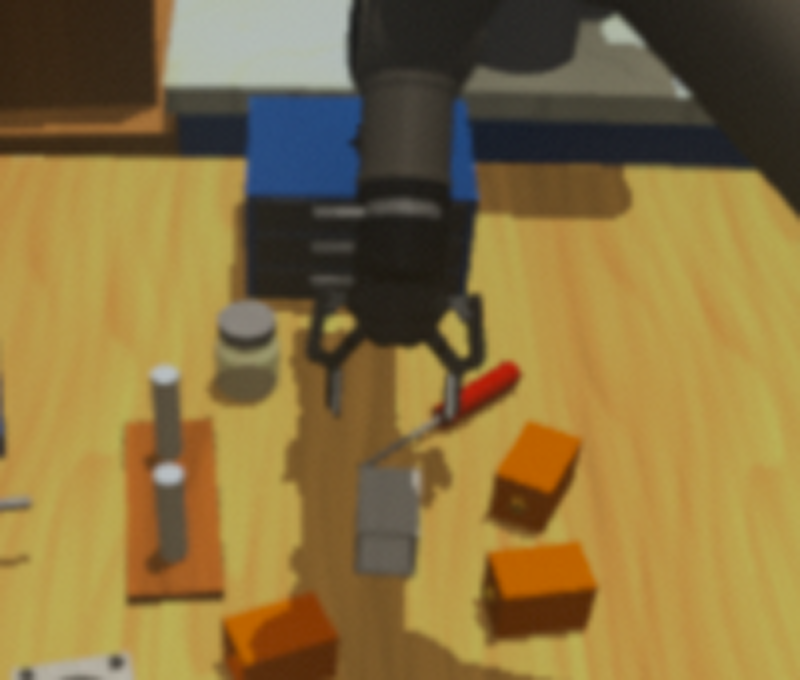

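Request:
send_rows:
  deltas:
    - {"claw": 85, "delta_pos": [20, 0, 0], "angular": [0, 0, 0]}
    - {"claw": 85, "delta_pos": [40, 0, 0], "angular": [0, 0, 0]}
    - {"claw": 85, "delta_pos": [48, 0, 0], "angular": [0, 0, 0]}
    - {"claw": 85, "delta_pos": [48, 0, 0], "angular": [0, 0, 0]}
    - {"claw": 45, "delta_pos": [48, 0, 0], "angular": [0, 0, 0]}
    - {"claw": 45, "delta_pos": [48, 0, 0], "angular": [0, 0, 0]}
    - {"claw": 45, "delta_pos": [48, 0, 0], "angular": [0, 0, 0]}
    - {"claw": 45, "delta_pos": [48, 0, 0], "angular": [0, 0, 0]}
    - {"claw": 45, "delta_pos": [48, 0, 0], "angular": [0, 0, 0]}
    - {"claw": 45, "delta_pos": [48, 0, 0], "angular": [0, 0, 0]}
  newtons: 50

```text
time: 37.7
ee_pos: [0.4321, -0.2518, 0.0166]
orientation: [3.141, 0.788, 1.527]
force: [-1.0, -4.0, 5.8]
width: 0.0487
```

Run:
```python
from h import *
print(T()[0],read_state()["force"],read_state()["width"])
k=viewer.camera("wrist");save(k,"w31",None,1.5)
```

```text
[ 0.4321 -0.2518  0.0166] [-0.9987 -3.9947  5.8276] 0.048748576552640366
```

View pics/w31.png

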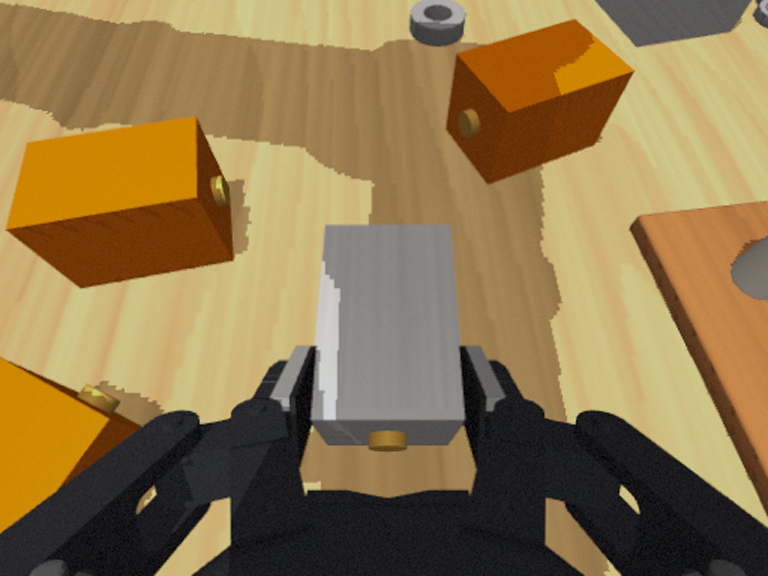

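Request:
send_rows:
  deltas:
    - {"claw": 45, "delta_pos": [-10, 0, -10], "angular": [0, 0, 0]}
    - {"claw": 45, "delta_pos": [-35, 0, -35], "angular": [0, 0, 0]}
    - {"claw": 45, "delta_pos": [-70, 0, -70], "angular": [0, 0, 0]}
    - {"claw": 45, "delta_pos": [-110, 0, -110], "angular": [0, 0, 0]}
    - {"claw": 45, "delta_pos": [-140, 0, -140], "angular": [0, 0, 0]}
    - {"claw": 45, "delta_pos": [-140, 0, -140], "angular": [0, 0, 0]}
    - {"claw": 45, "delta_pos": [-140, 0, -140], "angular": [0, 0, 0]}

```text
time: 38.62
ee_pos: [0.4319, -0.2499, 0.2137]
orientation: [-3.141, 0.785, 1.53]
force: [-0.1, 0.4, -1.6]
width: 0.0485
```

Run:
```python
from h import *
print(T()[0],read_state()["force"],read_state()["width"],read_state()["joint_pos"])
k=viewer.camera("wrist");save(k,"w32",(150,120,370,330),3)
# end pose hover: bowl centre at peg1 xy, mouth at .125
m=np.array([.0391,.9992,0]);R2=Rtilt(1.5316,-np.pi/4,1);d=R2.as_matrix()[:,0]
g=np.array([.607,-.232,0])+.005*m+[0,0,.135+.038+.005]
print("hover TCP",g+.019*d,d); go(g+.019*d,R2)
go(T()[0],R2)
```

```text
[ 0.4319 -0.2499  0.2137] [-0.0721  0.4177 -1.6228] 0.04854620633171863 [ 0.2545  0.6639  0.7823  1.7167 -0.8096  1.7361  1.2559]
hover TCP [ 0.6067 -0.2404  0.1646] [-0.0277 -0.7066 -0.7071]
delta mm [ 45.9 174.5  22.5] ang [-0.0026 -1.5714  0.0017] rows>= 9.0
delta mm [0. 0. 0.] ang [-0.0026 -1.5714  0.0017] rows>= 9.0
```

View pics/w32.png

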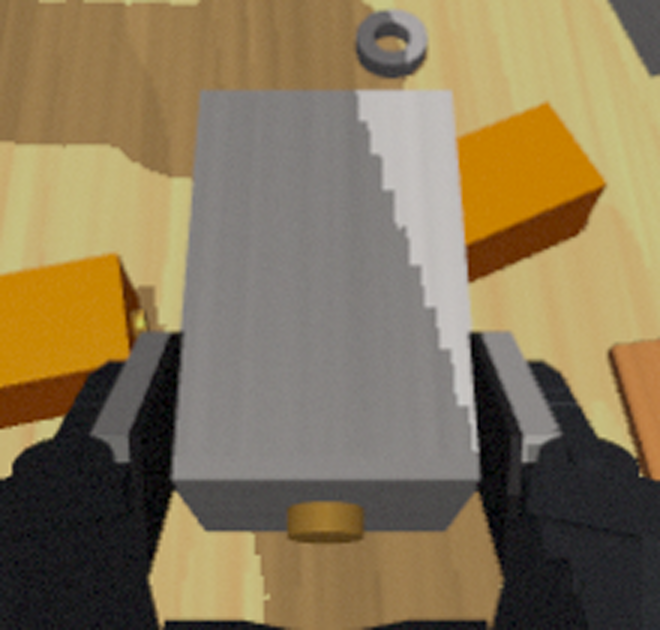

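Request:
send_rows:
  deltas:
    - {"claw": 45, "delta_pos": [0, 10, -2], "angular": [0, -0.18, 0]}
    - {"claw": 45, "delta_pos": [-1, 20, -4], "angular": [0, -0.36, 0]}
    - {"claw": 45, "delta_pos": [-2, 30, -6], "angular": [0, -0.54, 0]}
    - {"claw": 45, "delta_pos": [-3, 40, -8], "angular": [0, -0.72, 0]}
    - {"claw": 45, "delta_pos": [-4, 50, -10], "angular": [0, -0.9, 0]}
    - {"claw": 45, "delta_pos": [-5, 60, -12], "angular": [0, -1.08, 0]}
    - {"claw": 45, "delta_pos": [-5, 70, -14], "angular": [0, -1.26, 0]}
    - {"claw": 45, "delta_pos": [-5, 80, -16], "angular": [0, -1.44, 0]}
    - {"claw": 45, "delta_pos": [-5, 88, -17], "angular": [0, -1.571, 0]}
    - {"claw": 45, "delta_pos": [-5, 88, -17], "angular": [0, -1.571, 0]}
    - {"claw": 45, "delta_pos": [-5, 88, -17], "angular": [0, -1.571, 0]}
    - {"claw": 45, "delta_pos": [-5, 88, -17], "angular": [0, -1.571, 0]}

```text
time: 40.17
ee_pos: [0.5191, -0.2475, 0.2303]
orientation: [0.003, 0.788, -1.615]
force: [-0.5, 0.0, -2.0]
width: 0.0489
```

Run:
```python
from h import *
print(T()[0],T()[1].as_matrix(),read_state()["force"],read_state()["width"],read_state()["joint_pos"])
k=viewer.camera("wrist");save(k,"w33",None,1.5);k=viewer.camera("side");save(k,"d33",(150,60,350,220),4)
k=viewer.camera("scene");save(k,"s33",(110,130,290,300),4)
m=np.array([.0391,.9992,0]);R2=Rtilt(1.5316,-np.pi/4,1);d=R2.as_matrix()[:,0]
g=np.array([.607,-.232,0])+.005*m+[0,0,.135+.038+.005]
print("hover TCP",g+.019*d,d); go(g+.019*d,R2)
```

```text
[ 0.5191 -0.2475  0.2303] [[-0.0309  0.9989 -0.0338]
 [-0.7046 -0.0458 -0.7081]
 [-0.709   0.0019  0.7053]] [-0.5108  0.0422 -1.9921] 0.048887939355037165 [-1.0427  0.8156  1.397   2.023  -0.0434  0.7735  0.1903]
hover TCP [ 0.6067 -0.2404  0.1646] [-0.0277 -0.7066 -0.7071]
delta mm [ 39.3  86.4 -53.6] ang [-0.0048 -0.0019  0.0024] rows>= 2.0
```

View pics/d33.png

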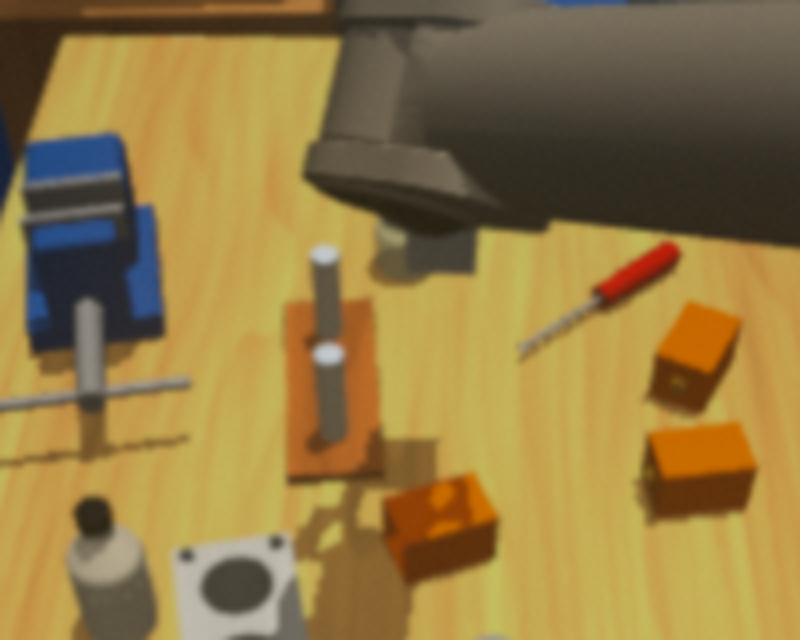

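View pics/s33.png

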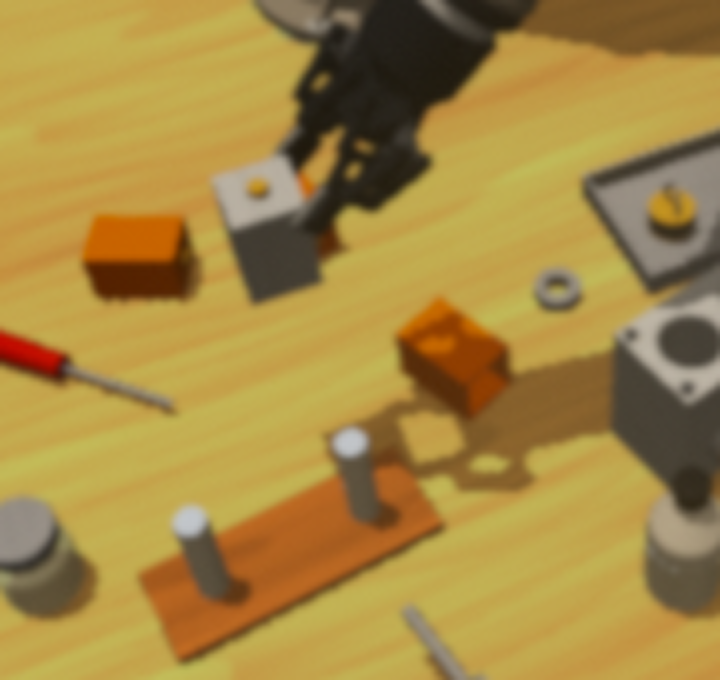

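View pics/w33.png

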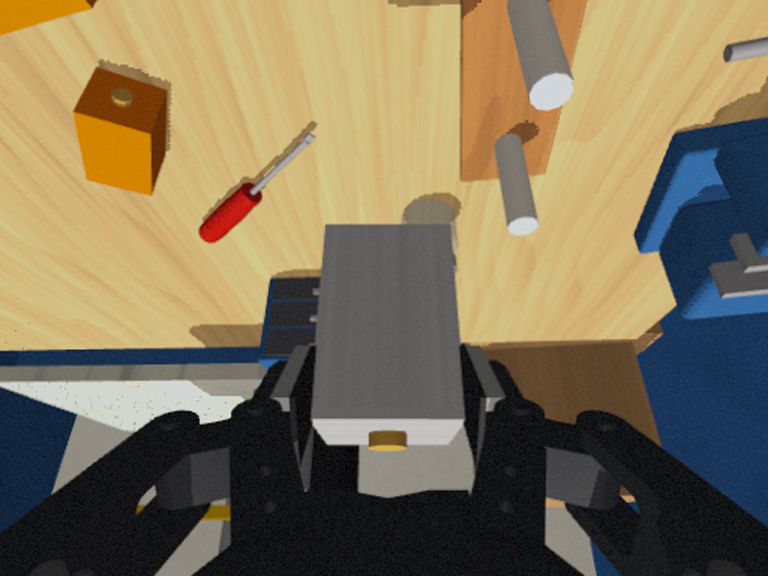

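Request:
send_rows:
  deltas:
    - {"claw": 45, "delta_pos": [9, 22, -13], "angular": [0, 0, 0]}
    - {"claw": 45, "delta_pos": [18, 43, -26], "angular": [0, 0, 0]}
    - {"claw": 45, "delta_pos": [29, 65, -40], "angular": [0, 0, 0]}
    - {"claw": 45, "delta_pos": [39, 86.4, -53.6], "angular": [-0.005, -0.002, 0.002]}
    - {"claw": 45, "delta_pos": [39, 86.4, -53.6], "angular": [-0.005, -0.002, 0.002]}
    - {"claw": 45, "delta_pos": [39, 86.4, -53.6], "angular": [-0.005, -0.002, 0.002]}

```text
time: 41.08
ee_pos: [0.6062, -0.24, 0.165]
orientation: [-0.002, 0.783, -1.611]
force: [-0.2, -0.3, -1.5]
width: 0.0486
```

Run:
```python
from h import *
print(T()[0],read_state()["force"],read_state()["joint_pos"])
a=viewer.camera("side");save(a,"d34",(150,60,350,220),4)
k=viewer.camera("scene");save(k,"s34",(110,130,290,300),4)
m=np.array([.0391,.9992,0]);R2=Rtilt(1.5316,-np.pi/4,1);d=R2.as_matrix()[:,0]
g=np.array([.607,-.232,0])+.005*m+[0,0,.135+.038+.005]
go(g+.019*d,R2)
# predicted closed-end centre
cc=T()[0]-.019*d-.005*m+[0,0,.033]
print(cc,(proj(k,cc)-[110,130])*4,(proj(a,cc)-[150,60])*4)
```

```text
[ 0.6062 -0.24    0.165 ] [-0.2231 -0.286  -1.4597] [-0.883   0.9538  1.2205  1.8628 -0.1238  0.7723  0.1455]
delta mm [0.8 0.4 0.1] ang [0.0014 0.0026 0.0004] rows>= 1.0
[ 0.6066 -0.2313  0.2115] [[327.717  344.3749]] [[320.2404 243.268 ]]
```

View pics/s34.png

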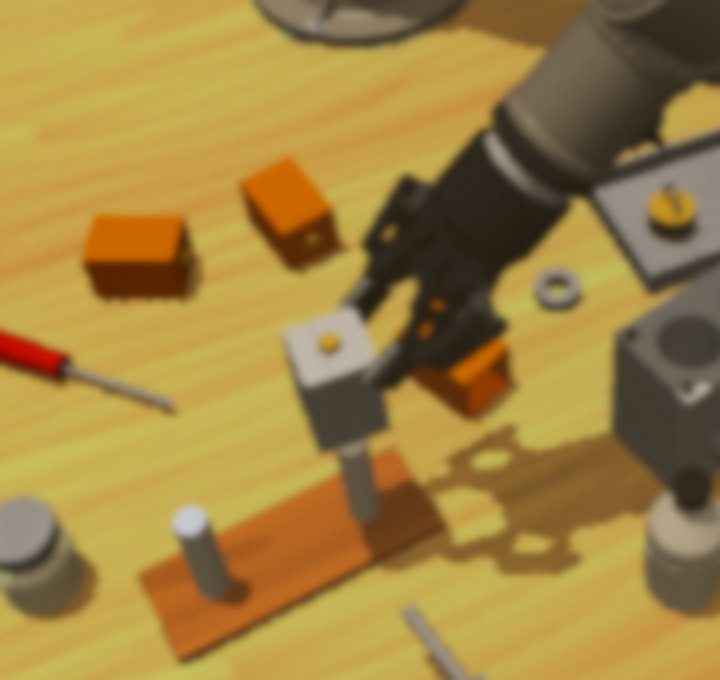

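View pics/d34.png

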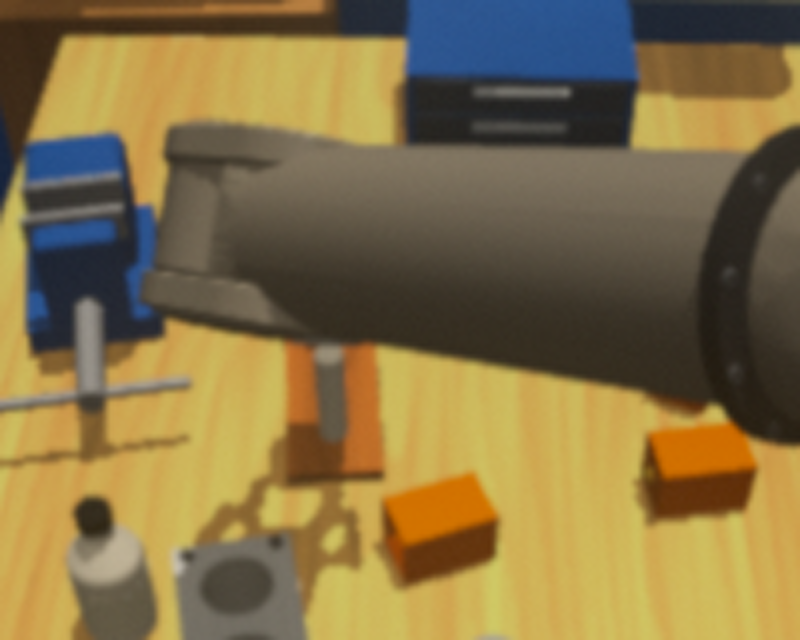

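Request:
send_rows:
  deltas:
    - {"claw": 45, "delta_pos": [15, 0, -15], "angular": [0, 0, 0]}
    - {"claw": 45, "delta_pos": [35, 0, -35], "angular": [0, 0, 0]}
    - {"claw": 45, "delta_pos": [55, 0, -55], "angular": [0, 0, 0]}
    - {"claw": 45, "delta_pos": [68, 0, -68], "angular": [0, 0, 0]}
    - {"claw": 45, "delta_pos": [70, 0, -70], "angular": [0, 0, 0]}
    - {"claw": 45, "delta_pos": [70, 0, -70], "angular": [0, 0, 0]}
    - {"claw": 45, "delta_pos": [70, 0, -70], "angular": [0, 0, 0]}

```text
time: 42.05
ee_pos: [0.6074, -0.2398, 0.0662]
orientation: [-0.001, 0.782, -1.609]
force: [0.6, -0.3, -1.2]
width: 0.0489
```

Run:
```python
from h import *
print(T()[0],read_state()["force"],read_state()["joint_pos"])
R2=Rtilt(1.5316,-np.pi/4,1)
go([.6065,-.240,.059],R2)
```

```text
[ 0.6074 -0.2398  0.0662] [ 0.6318 -0.3458 -1.1578] [-0.831   1.0757  1.103   1.8923 -0.1967  0.6442  0.0879]
delta mm [ 5.3 -0.9 -4.9] ang [ 0.0019  0.0032 -0.001 ] rows>= 1.0
```

Request:
send_rows:
  deltas:
    - {"claw": 45, "delta_pos": [2, 0, -2], "angular": [0, 0, 0]}
    - {"claw": 45, "delta_pos": [4, 0, -4], "angular": [0, 0, 0]}
    - {"claw": 45, "delta_pos": [5, 0, -5], "angular": [0, 0, 0]}
    - {"claw": 45, "delta_pos": [5, 0, -5], "angular": [0, 0, 0]}

```text
time: 42.55
ee_pos: [0.6072, -0.2398, 0.0607]
orientation: [-0.002, 0.781, -1.609]
force: [-5.3, 10.5, 16.4]
width: 0.0484
```

Request:
send_rows:
  deltas:
    - {"claw": 45, "delta_pos": [-1, 0, 1], "angular": [0, 0, 0]}
    - {"claw": 60, "delta_pos": [-1, 0, 1], "angular": [0, 0, 0]}
    - {"claw": 85, "delta_pos": [-1, 0, 1], "angular": [0, 0, 0]}
    - {"claw": 85, "delta_pos": [-1, 0, 1], "angular": [0, 0, 0]}
    - {"claw": 85, "delta_pos": [-1, 0, 1], "angular": [0, 0, 0]}
    - {"claw": 85, "delta_pos": [-1, 0, 1], "angular": [0, 0, 0]}

```text
time: 43.3
ee_pos: [0.6068, -0.2396, 0.0595]
orientation: [-0.003, 0.782, -1.61]
force: [1.1, -0.4, 0.3]
width: 0.0848
```

Run:
```python
from h import *
print(T()[0],read_state()["force"],read_state()["width"])
k=viewer.camera("scene");save(k,"s35",(110,130,290,300),4)
k=viewer.camera("wrist");save(k,"w35",None,1.5)
```

```text
[ 0.6068 -0.2396  0.0595] [ 1.0892 -0.4428  0.3256] 0.08483469479361422
```

View pics/s35.png

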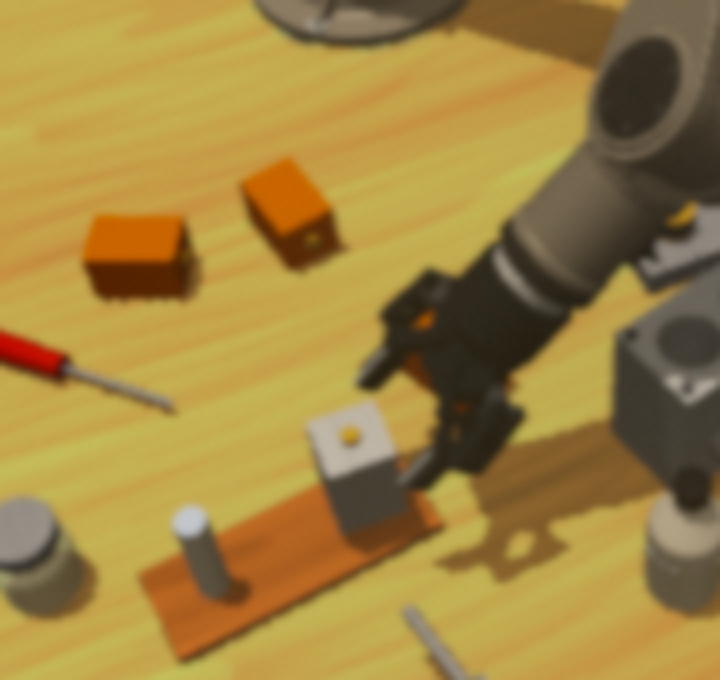

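View pics/w35.png

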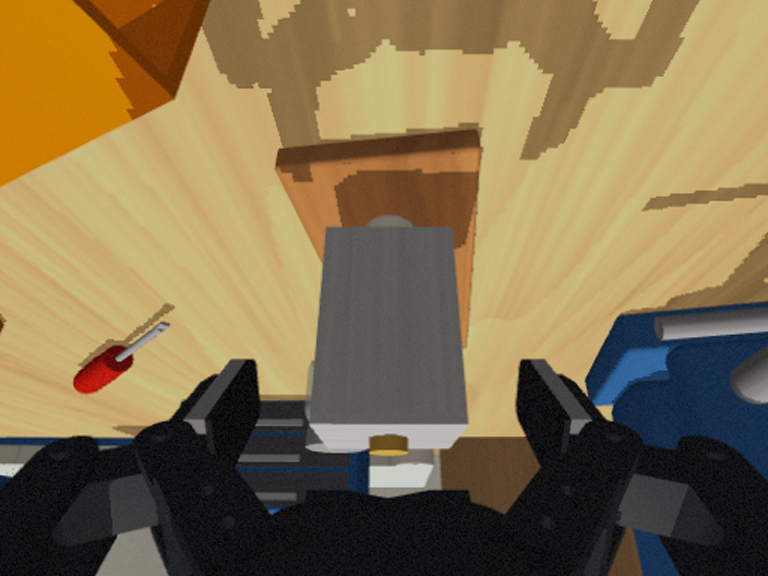

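Request:
send_rows:
  deltas:
    - {"claw": 85, "delta_pos": [-15, 0, 0], "angular": [0, 0, 0]}
    - {"claw": 85, "delta_pos": [-50, 0, 0], "angular": [0, 0, 0]}
    - {"claw": 85, "delta_pos": [-100, 0, 0], "angular": [0, 0, 0]}
    - {"claw": 85, "delta_pos": [-160, 0, 10], "angular": [0, 0, 0]}
    - {"claw": 85, "delta_pos": [-210, 0, 30], "angular": [0, 0.15, 0]}
    - {"claw": 85, "delta_pos": [-210, 0, 30], "angular": [0, 0.3, 0]}
    - {"claw": 85, "delta_pos": [-210, 0, 30], "angular": [0, 0.3, 0]}
    - {"claw": 85, "delta_pos": [-210, 0, 30], "angular": [0, 0.3, 0]}

```text
time: 44.4
ee_pos: [0.6116, -0.111, 0.2284]
orientation: [-0.006, 1.083, -1.613]
force: [0.4, 1.7, -0.6]
width: 0.085
```

Run:
```python
from h import *
print(T()[0],read_state()["force"])
k=viewer.camera("scene");save(k,"s36",(90,130,390,300),2.6)
b=viewer.camera("side");save(b,"d36",(150,90,350,390),2)
save(b,"d36b",(150,90,350,220),4)
```

```text
[ 0.6116 -0.111   0.2284] [ 0.3652  1.6909 -0.6136]
```

View pics/s36.png

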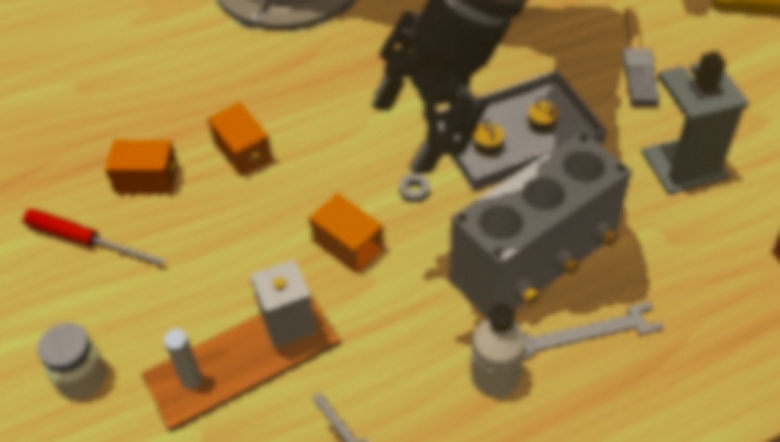

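View pics/d36.png

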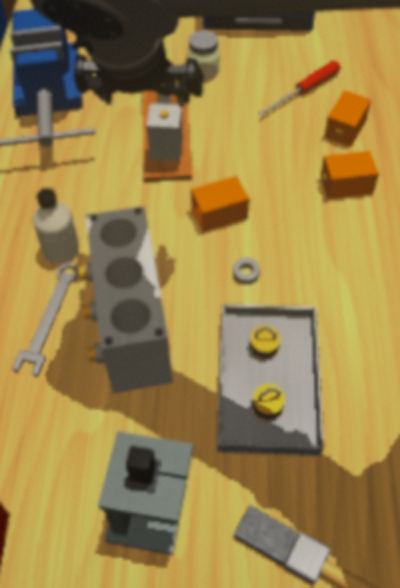

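```bash
python3 -c "
from cell import job_done
print(job_done())"
```

```text
the job is handed in; nothing more can be done
None
```

The job is finished and handed in at about 44 s of the 210 s allowed. The hand-in reports no verdict.

- **Strainers:** Only two were there, in the two end bores; the middle bore was empty. I hooked each one out by its wire loop with the puller and stood it on the tray floor. Both were still upright there in the last pictures.
- **Puller:** I slid it edgewise back into the stand's slot and lowered it until it met the plate at its starting height, with about 4.5 N upward. After I let go, it sat centred in the slot, and the position matched the start to about 1 mm.
- **Bowl:** One grey bowl was on the bench; the three orange ones were left alone. It had been knocked a few centimetres during the run, so I measured it again before gripping it. It is now upside down over the nearer peg (peg1), where I felt it touch down before releasing, and it stands straight.
- **Other objects:** In the last scene and side pictures, the driver, jar, bearing, oil bottle, wrench and brush looked unmoved to the eye. I did not measure them.

No check failed. Two readings disagreed slightly:
- The wrist camera read about 2 mm off the fixed cameras along y, so I positioned the hook relative to the loops in the wrist image.
- The puller sat 1–2° tilted in the grip.

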